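Drive home grease nipples on the lever press

TASK

Each hub on the black mat has a grease nipple only started in its side. One hub at a time, set it in the press's nest with the nipple towards the ram and turn it under light pressure until it drops right down over the key; only then pull the lever to drive the nipple fully home, and ease the lever back to its rest without letting it fly back. Stand every finished hub upright on the floor of the grey tray, leave the lever at rest, and do not disturb the other things on the bench.

Things in the scene. Friction and masses are not known exactly. Their poses are not given: they have to be found in the camera images.
- press: Grey horizontal lever press, fixed to the bench. Origin: on the bench under the bed's middle, z up. Bed 124 mm wide (x), y from -170 to +160 mm, 20 mm high. A nest block stands at its -y end; the headstock (70 mm wide, y -20 to +100 mm, top 111 mm above the bench) guides a horizontal ram that moves towards -y, into the nest's side. Nothing stands over the nest.
- ram_tip (a point): Centre of the ram's front face (18 mm round), 66 mm above the bench, facing the press's -y. At rest it is 60 mm from the nest's axis. It moves with the lever.
- nest_seat (a point): Centre of the floor of the nest's round recess; axes as the press's (z up, +y to the ram). Nest block 90 x 90 mm, its top 18 mm above this point. Recess 67 mm wide, 18 mm deep, mouth chamfered 2 mm. A fully seated hub has its underside at this point.
- nest_key (a point): Middle of the top of the nest's key, a bar 10 mm wide, 8 mm high, 56 mm long on the recess floor along the press's y. A hub whose slot is out of line rests on it, 8 mm above the floor; turned into line (within about 3 degrees) it drops. The slot fits either way round, but the nipple must be on the ram's side (+y) for the ram to reach it.
- lever (a joint): Angle of the sprung yoke lever, rad: 0 at its rest stop (leaning 0.75 rad from vertical to the press's +y, away from the nest), growing as the grip swings over the top towards the nest, 1.32 at its end stop. Moves the ram 20 mm per rad: it meets a proud nipple at about 0.8 and has it home near the end stop. Pull 3 to 9 N at the grip. Let go away from rest, it flies back.
- lever_grip (a point): Middle of the lever's black rubber cross grip: a round bar 22 mm in diameter, 92 mm long between the two yoke arms, along the press's x; can be gripped from above. It moves on a circle of 195 mm radius about lever_pivot; at rest it is 185 mm above the bench.
- lever_pivot (a point): Axis of the lever, in the middle of the headstock, 42 mm above the bench; the axis runs along the press's x.
- mat: Flat black rubber mat, 170 (x) x 260 (y) mm, 3 mm thick, fixed, on which the hubs wait. Origin: centre of its underside. Mat and tray lie in front of the press, one left and one right, either way round.
- tray: Shallow grey plastic tray for finished hubs, fixed, 160 (x) x 260 (y) mm outside, walls 4 mm thick and 25 mm high, floor 4 mm thick. Origin: centre of its underside.
- hub1: Steel hub, about 0.55 kg: flange 64 mm across, 16 mm thick, with a round boss 46 mm across on it; 56 mm tall in all; brass-lined bore in the top. Origin: centre of its underside, z up. A slot 14 mm wide, 9.5 mm deep runs right across its underside along its x. A brass grease nipple (13 mm collar, 8 mm stem) sticks out of the boss along +x, 34 mm above the underside. Starts upright on the mat, any yaw.
- hub2: A hub just like hub1.
- hub3: A hub just like hub1.
- hub1_nip (a joint): How far the grease nipple of hub1 has been driven in, m: 0 as started (collar 8 mm off the hub, tip 44 mm from the hub's axis), 0.008 fully home (collar against the hub, tip 36 mm from the axis). It moves only under about 30 N, and stays where it is pushed.
- hub2_nip (a joint): How far the grease nipple of hub2 has been driven in, m: 0 as started (collar 8 mm off the hub, tip 44 mm from the hub's axis), 0.008 fully home (collar against the hub, tip 36 mm from the axis). It moves only under about 30 N, and stays where it is pushed.
- hub3_nip (a joint): How far the grease nipple of hub3 has been driven in, m: 0 as started (collar 8 mm off the hub, tip 44 mm from the hub's axis), 0.008 fully home (collar against the hub, tip 36 mm from the axis). It moves only under about 30 N, and stays where it is pushed.
- oil_bottle: Bystander, to be left alone: grey oil bottle, 72 mm diameter, 210 mm tall. Origin: on its underside.
- spray_can: Bystander, to be left alone: aluminium spray can, 58 mm diameter, 170 mm tall. Origin: on its underside.
- nipple_jar: Bystander, to be left alone: small glass jar, 52 mm diameter, 55 mm tall, between mat and tray. Origin: on its underside.
- spanner: Bystander, to be left alone: spanner, 170 mm, lying between mat and tray near the robot. Origin: on its underside.
- mallet: Bystander, to be left alone: hammer, 250 mm, lying. Origin: on its underside.
- spacer: Bystander, to be left alone: plain steel ring, 60 mm diameter, 14 mm high, lying. Origin: on its underside.
- filter_carton: Bystander, to be left alone: carton 100 x 100 x 120 mm. Origin: on its underside.
- grease_gun: Bystander, to be left alone: grease gun, 400 mm, lying behind the press. Origin: on its underside.
Mind the look-alikes: they are no part of the job. What is shaped like the hub1 but green is not meant.

How it is judged:
By the outcome, as a careful person would: the job done as asked, in the order asked, and still so for the second after the job is handed in, with the robot touching nothing.
Of hub1, hub2, hub3 only 2 to 3 are there at a start; the rules pass over those that are not, and their reading is None.
At some moment in a run one of hub1, hub2, hub3 may be knocked a few centimetres aside while the robot is not near it.
It also fails if it takes over 210 s, if anything falls off the work surface, if the arm or the gripper's body presses on something with over 40 N, if the wrist force passes 120 N, or if a joint passes its speed limit or range.

ROBOT

A 6-joint arm with a two-finger parallel gripper is mounted at the origin on the work surface. World frame = base frame: x ahead of the robot, y to its left, z up, the work surface at z = 0. Lengths are in m, angles in degrees, forces in N, time in s.
With the tool pointing down it reaches from about 0.375 to 0.9 m from the base axis. Payload 3.1 kg.
Tool frame: the origin (TCP) lies between the finger pads; the fingertips stand 19 mm ahead of it and the grasp point (between the pads) is the TCP; z points along the fingers, x is the direction in which the jaws open and shut, and the axes are right-handed (so a half turn about z gives the same grasp; the last joint's range is limited). The gripper opens to 87 mm and grips with 3 to 60 N. Pads are 19 mm wide; open, the fingers measure 117 mm over their backs; the gripper's body (75 mm by 190 mm) begins 51 mm behind the grasp point.
Start: joints at [-74.628, 30.224, 82.088, -0, 67.689, -10.227], TCP at [0.27, -0.564, 0.242] pointing down, gripper open.
Joint ranges: [-176.69, 176.69], [-43.24, 126.21], [12.49, 139.97], [-82, 262], [0, 151.66], [-163.58, 163.58]. Speed limits (degrees/s): [159.86, 159.86, 180, 180, 180, 180].

INTERFACE

Orientations are given as a 3x3 rotation matrix whose columns are the frame's x, y, z axes.
In Python, from rig import read_state, capture, camera_info, hand_in, spot_in, silhouettes gives the robot as it stands.
- The arm moves only by the shell command python3 -m jog 'ROWS'. ROWS is text: rows parted by semicolons, each of 7 numbers parted by spaces: the shift along the tool's x, y, z in m, then the turn, a rotation vector about the tool's x, y, z in degrees, then the opening, from 0 (shut) to 1 (fully open). A call has 1 to 8 rows; each row is the pose to reach, as a shift and turn from the pose commanded when the call began, along the tool's axes at that moment; what a row does not reach only later rows make up. A row lasts 1/8 s, in which the tool goes at most 62.5 mm and 10.7 degrees, less where a joint would pass 70% of its speed; a pose out of reach is approached as far as the arm can. A call with a gripper value outside its range is refused whole. The fingers move at their own pace and stop on an object; the grip force is fixed at half the most. Time passes only in rows, so rows that repeat a pose let the fingers close. It gives the time, the measured TCP pose, the force and the opening at its end, in the units of the state.
- read_state(): the state, without advancing time (a new reading comes with each control period).
- capture(name): name is "scene" or "top"; returns (picture, depth): 420x560x3 uint8, red, green, blue; 420x560 float32, m along the optical axis (not along the pixel's ray), 0 where there is no reading.
- camera_info(name): a dict with "vfov" (degrees; the focal length in pixels is half the picture's height over the tangent of half this angle, whatever the lens; pixels are square), "cx", "cy" (the principal point, pixels), "dist" ([k1, k2, p1, p2, k3] as OpenCV has them; the pictures are not rectified), "R" (3x3) and "t" (3): a world point X has camera coordinates R X + t. Camera axes: x right, y down, z forward; pixel columns grow to the right and rows downward; lengths in m; the calibration is good to about 2 mm. A picture is of the moment at which its call begins. camera_info takes no time and is no camera call.
- hand_in(): hands the job in, once; it reports no verdict.
Trained networks look in the newest picture that a camera, given by its name, has taken for a name from the list of things; names that differ only in an ending like _2 or _b are one class to them, and where a whole thing is asked for, a point or a joint stands for the part that bears it (a point fixed in the world has none). Each returns a list of dicts, best first, with "score" (0 to 1); they miss things now and then, are a little off and sometimes report something else, mostly with a low value. They report only what shows in the picture. A call takes as long as a camera call. They do not tell look-alikes from the thing itself.
- spot_in(label, camera): "centre" ([x, y, z] in m, in world coordinates, good to about 4 mm: the middle of the surface that is visible of it).
- silhouettes(label, camera): "region" (420x560 bool, what is visible of it).
The state is a dict: "time_s": time; "joint_positions": joint angles; "qvel": joint speeds; "tau": joint torques, N m; "position": TCP position; "tcp_rot": TCP orientation; "force": force on the tool from outside, world axes, zero at the start; "moment": the same for the moment, N m; "opening": opening from 0.0 (shut) to 1.0 (fully open).
Only numpy, scipy, OpenCV 4.12 (cv2) and the standard library are available. Lean on these libraries where they do the work, as an engineer would, in place of code of your own. Each camera call takes 0.05 s, during which the arm holds its last target.

## Working session

There is one attempt and no reset: what is moved stays moved. The work goes in short steps, Python scripts to look and compute and a shell command to move; the robot and the scene stay as the last step left them, time stands still between calls to the robot, and variables do not carry over. Pictures are saved under pics/ and viewed, and the job is handed in when it is done.

```bash
ls; mkdir -p pics
cat > h.py <<'E'
import numpy as np, cv2
from rig import *
def K(n):
    c=camera_info(n); f=210/np.tan(np.radians(c['vfov'])/2)
    return np.array([[f,0,c['cx']],[0,f,c['cy']],[0,0,1]]),np.array(c['dist']),np.array(c['R']),np.array(c['t'])
def snap(n,fn):
    p,d=capture(n); cv2.imwrite('pics/'+fn+'.png',p[:,:,::-1]); np.save('pics/'+fn+'.npy',d); return p,d
def back(n,d):
    k,ds,R,t=K(n)
    v,u=np.mgrid[0:420,0:560].astype(np.float64)
    q=cv2.undistortPoints(np.stack([u.ravel(),v.ravel()],1)[:,None],k,ds)[:,0]
    z=d.ravel()
    c=np.column_stack([q*z[:,None],z])
    return ((c-t)@R).reshape(420,560,3)
def proj(n,X):
    k,ds,R,t=K(n)
    return cv2.projectPoints(np.atleast_2d(np.array(X,float)),cv2.Rodrigues(R)[0],t,k,ds)[0][:,0]
E
python3 - <<'E'
from h import *
s=read_state(); print(s)
for n in('scene','top'):
    snap(n,n+'0'); c=camera_info(n); print(n,c['vfov'],-np.array(c['R']).T@c['t'])
    for l in('press','ram_tip','lever','lever_grip','mat','tray','hub1','nipple_jar','spanner','spacer','mallet','oil_bottle','spray_can','filter_carton'):
        print(l,[(np.round(q['centre'],3).tolist(),round(q['score'],2)) for q in spot_in(l,n)])
E
```

```text
pics
{'time_s': 0.0, 'joint_positions': array([-7.46269090e+01,  3.02801228e+01,  8.21565631e+01, -2.08306095e-03,
        6.76909208e+01, -1.02286545e+01]), 'qvel': array([ 0.07796181, -0.04563375, -0.02409033, -0.05242077,  0.00636995,
       -0.14205193]), 'tau': array([ 2.47139214e-03, -4.40028334e+01, -1.76593333e+01,  6.35309145e-02,
        5.82491315e-02, -1.61283820e-04]), 'position': array([ 0.2698852 , -0.56294415,  0.24055823]), 'tcp_rot': array([[ 4.32125018e-01, -9.01813495e-01, -6.22857476e-04],
       [-9.01811033e-01, -4.32125315e-01,  2.13854997e-03],
       [-2.19772571e-03, -3.62421202e-04, -9.99997519e-01]]), 'force': array([-0.95066657,  0.40686896,  1.00557172]), 'moment': array([-0.00870473,  0.0159052 , -0.02744853]), 'opening': 1.0016667363407081}
scene 45.92537289004035 [1.26835575 0.06553948 1.23556335]
press [([0.631, 0.059, 0.053], 0.56), ([0.759, -0.332, 0.025], 0.25)]
ram_tip [([0.419, -0.279, 0.004], 0.74)]
lever [([0.646, 0.183, 0.154], 0.82), ([0.458, 0.179, 0.041], 0.63)]
lever_grip [([0.644, 0.186, 0.155], 0.61), ([0.613, 0.147, 0.076], 0.35)]
mat
[... 874 characters left out ...]
46, 0.044], 0.62)]
mat [([0.403, 0.255, 0.003], 0.76), ([0.616, 0.194, 0.165], 0.38)]
tray [([0.423, -0.272, 0.006], 0.86), ([0.599, 0.048, 0.047], 0.25)]
hub1 [([0.445, 0.338, 0.04], 0.83), ([0.447, 0.18, 0.038], 0.55), ([0.224, 0.323, 0.038], 0.55), ([0.366, 0.275, 0.039], 0.53), ([0.618, 0.192, 0.167], 0.29)]
nipple_jar [([0.443, -0.002, 0.053], 0.43)]
spanner [([0.617, 0.195, 0.164], 0.45)]
spacer [([0.58, -0.337, 0.014], 0.58)]
mallet [([0.736, -0.336, 0.025], 0.83), ([0.404, 0.254, 0.003], 0.57), ([0.606, 0.051, 0.05], 0.25), ([0.367, 0.276, 0.043], 0.25)]
oil_bottle [([0.673, 0.355, 0.135], 0.62)]
spray_can [([0.551, 0.459, 0.164], 0.83)]
filter_carton [([0.591, -0.459, 0.118], 0.62)]
```

View pics/scene0.png

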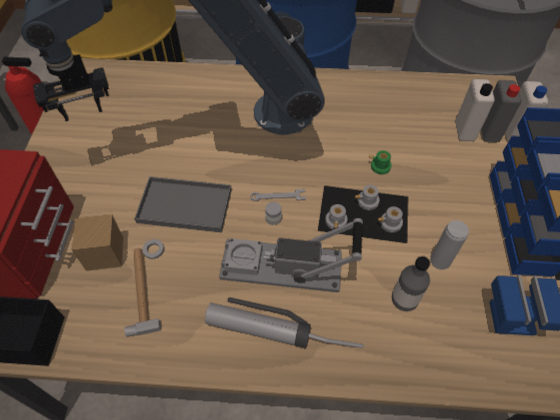

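View pics/top0.png

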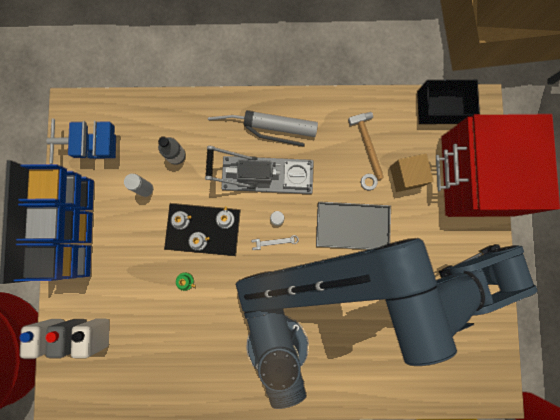

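Run:
```python
import cv2,numpy as np
a=cv2.imread('pics/scene0.png');b=cv2.imread('pics/top0.png')
cv2.imwrite('pics/c1.png',cv2.resize(a[180:300,210:370],None,fx=5,fy=5,interpolation=cv2.INTER_CUBIC))
cv2.imwrite('pics/c2.png',cv2.resize(a[145:245,310:420],None,fx=6,fy=6,interpolation=cv2.INTER_CUBIC)[:, :660])
cv2.imwrite('pics/c3.png',cv2.resize(b[140:260,160:320],None,fx=5,fy=5,interpolation=cv2.INTER_CUBIC))
```

```text
(no output)
```

View pics/c1.png

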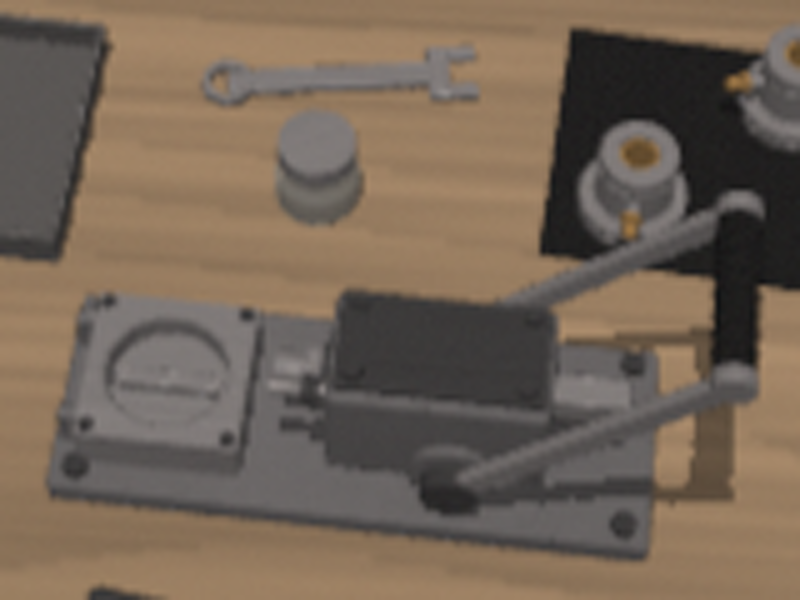

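View pics/c2.png

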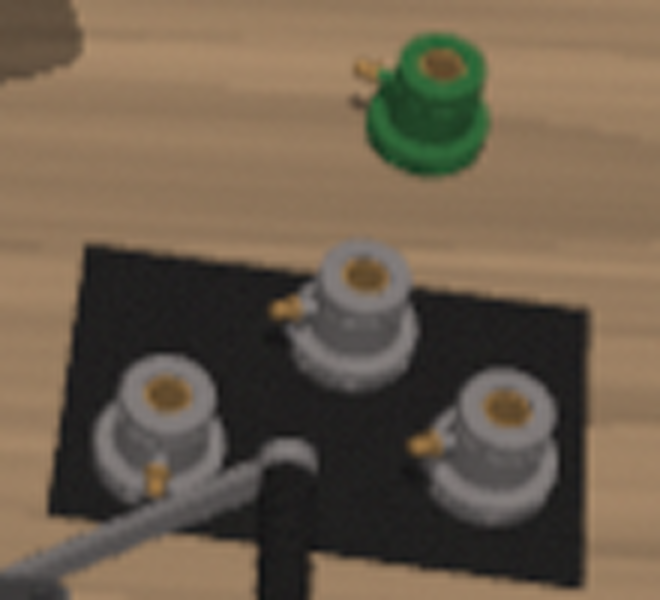

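View pics/c3.png

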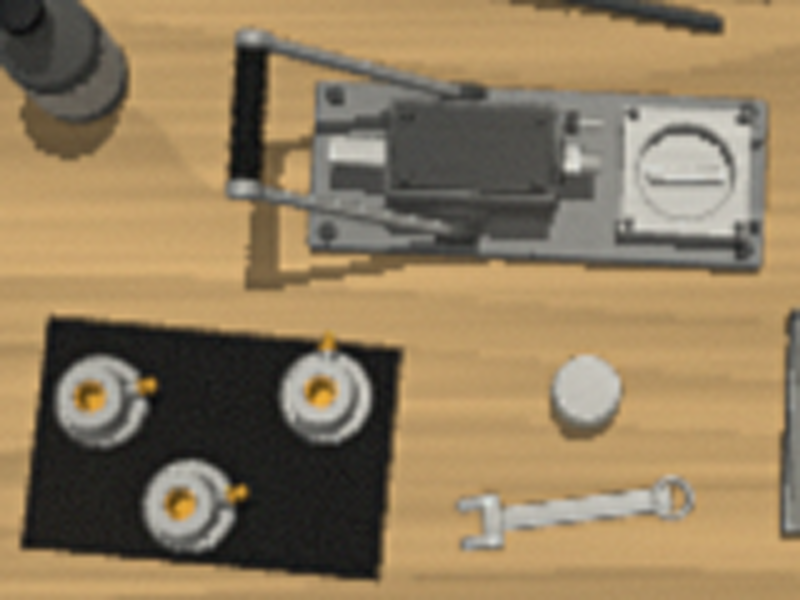

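```bash
cat > m.py <<'E'
from h import *
def rect(P,zlo,zhi,box):
    x0,x1,y0,y1=box
    m=(P[...,2]>zlo)&(P[...,2]<zhi)&(P[...,0]>x0)&(P[...,0]<x1)&(P[...,1]>y0)&(P[...,1]<y1)
    mm=m.astype(np.uint8)
    n,l,st,_=cv2.connectedComponentsWithStats(mm)
    if n<2: return None
    i=1+np.argmax(st[1:,4]); q=P[l==i]
    return q
E
python3 - <<'E'
from m import *
for n in('scene','top'):
    d=np.load(f'pics/{n}0.npy'); P=back(n,d)
    for nm,b in dict(nest=(.045,.056,.5,.75,-.15,.05),bed=(.014,.027,.45,.78,-.15,.3),head=(.1,.12,.5,.75,-.05,.2),mat=(.0015,.006,.3,.5,.1,.42),trayfl=(.0015,.01,.3,.54,-.43,-.1),bar=(.15,.2,.5,.72,.1,.25)).items():
        q=rect(P,b[0],b[1],b[2:])
        if q is None: print(n,nm,None); continue
        r=cv2.minAreaRect((q[:,:2]*1000).astype(np.float32))
        print(n,nm,len(q),np.round(np.median(q,0),4),'rect',np.round(r[0],1),np.round(r[1],1),round(r[2],1))
E
```

```text
scene nest 591 [ 0.6071 -0.0759  0.05  ] rect [602.9 -78.8] [99.3 95.1] 87.0
scene bed 1642 [0.6513 0.0163 0.02  ] rect [609.7  30.2] [329.3 126.4] 87.2
scene head 890 [0.6141 0.0757 0.1062] rect [613.8  75. ] [114.9  67.6] 87.5
scene mat 1289 [0.4047 0.2606 0.0034] rect [405.7 267.1] [276.2 184.8] 84.3
scene trayfl 2577 [ 0.4146 -0.2794  0.0049] rect [ 411.6 -278.4] [249.7 147.6] 86.0
scene bar 533 [0.627  0.2126 0.1909] rect [616.6 201.1] [ 56.7 114.7] 86.2
top nest 325 [ 0.6003 -0.0751  0.0499] rect [602. -79.] [99.6 91.9] 89.6
top bed 789 [ 0.5657 -0.0051  0.0202] rect [606.5  29.5] [327.  124.9] 87.1
top head 559 [0.6079 0.0751 0.1059] rect [607.4  75.4] [117.3  66.9] 89.4
top mat 311 [0.363  0.3603 0.0035] rect [365.1 354.2] [115.9 109. ] 9.5
top trayfl 1964 [ 0.4196 -0.2759  0.0051] rect [ 419.5 -278.3] [251.9 152.2] 86.5
top bar 293 [0.616  0.2141 0.1913] rect [615.  201.7] [ 55.8 111.3] 86.6
```

```bash
cat >> m.py <<'E'
def ray_at(n,uv,z):
    k,ds,R,t=K(n)
    q=cv2.undistortPoints(np.array(uv,float).reshape(-1,1,2),k,ds)[:,0]
    dr=np.column_stack([q,np.ones(len(q))])@R; C=-R.T@t
    return C+dr*((z-C[2])/dr[:,2])[:,None]
def hubs(n,p,P,c,zb=.003,rad=.06):
    """boss-top centre & nipple yaw near c"""
    D=np.hypot(P[...,0]-c[0],P[...,1]-c[1])
    m=(D<rad)&(P[...,2]>zb+.051)&(P[...,2]<zb+.063)
    if m.sum()<10: return None
    q=P[m][:,:2]; (cc,r)=cv2.minEnclosingCircle((q*1000).astype(np.float32)); 
    hsv=cv2.cvtColor(p,cv2.COLOR_RGB2HSV)
    br=(hsv[...,0]>10)&(hsv[...,0]<28)&(hsv[...,1]>140)&(hsv[...,2]>50)
    out=[np.array(cc),r]
    D2=np.hypot(P[...,0]-cc[0]/1e3,P[...,1]-cc[1]/1e3)
    bm=br&(D2>.02)&(D2<.055)&(P[...,2]>zb+.02)&(P[...,2]<zb+.05)
    # bore ring at top: brass pixels within 15mm
    bo=br&(D2<.018)
    v,u=np.nonzero(bo); b=ray_at(n,[[u.mean(),v.mean()]],zb+.055)[0] if len(u) else None
    v,u=np.nonzero(bm); 
    nip=ray_at(n,[[u.mean(),v.mean()]],zb+.034+.003)[0] if len(u) else None
    return out+[b,nip,len(u)]
E
python3 - <<'E'
from m import *
for n in('scene','top'):
    p=cv2.imread(f'pics/{n}0.png')[...,::-1].copy(); P=back(n,np.load(f'pics/{n}0.npy'))
    for c in((.448,.18),(.448,.34),(.368,.277)):
        o=hubs(n,p,P,c)
        if o is None: print('none');continue
        cc,r,b,nip,k=o
        print(n,np.round(cc,1),round(r,1),'bore',None if b is None else np.round(b*1e3,1),'nip',None if nip is None else np.round(nip*1e3,1),k,
          None if nip is None else (np.degrees(np.arctan2(nip[1]-cc[1]/1e3,nip[0]-cc[0]/1e3)), 1e3*np.hypot(nip[1]-cc[1]/1e3,nip[0]-cc[0]/1e3)))
E
```

```text
scene [448.4 181.2] 25.3 bore [451.4 175.5  58. ] nip None 0 None
scene [446.5 344.3] 24.8 bore [451.1 338.1  58. ] nip None 0 None
scene [370.6 280.3] 24.4 bore [369.  277.3  58. ] nip None 0 None
top [445.3 182.8] 22.5 bore [444.2 184.   58. ] nip [482. 179.  40.] 10 (np.float64(-6.060248915733009), np.float64(36.82737030329131))
top [442.3 344.3] 23.0 bore [441.7 345.1  58. ] nip [451.8 306.7  40. ] 10 (np.float64(-75.85886506734913), np.float64(38.805368572168966))
top [367.6 279.6] 22.6 bore [367.2 280.7  58. ] nip [374.8 243.3  40. ] 11 (np.float64(-78.67289147660927), np.float64(37.091664682192615))
```

```bash
cat > go.py <<'E'
import sys
from h import *
# usage go.py x y z psi
a=[float(v) for v in sys.argv[1:5]]
s=read_state(); R=np.array(s['tcp_rot']); p=np.array(s['position'])
d=R.T@(np.array(a[:3])-p)
ps=np.radians(a[3]); T=np.array([[np.cos(ps),np.sin(ps),0],[np.sin(ps),-np.cos(ps),0],[0,0,-1]])
rv=np.degrees(cv2.Rodrigues(R.T@T)[0].ravel())
j1=np.degrees(np.arctan2(a[1],a[0])); 
print('t',round(s['time_s'],2),'pos',np.round(p,4),'psi',round(np.degrees(np.arctan2(R[1,0],R[0,0])),1),'F',np.round(s['force'],1),'op',round(s['opening'],3),'j6',round(s['joint_positions'][5],1))
print('shift',np.round(d,4),'turn',np.round(rv,1),'rows',max(np.linalg.norm(d)/.0625,abs(rv).max()/10.7),'j6 target',round((j1-a[3]+180)%360-180,1))
E
python3 go.py .447 .182 .16 -96
```

```text
t 1.5 pos [ 0.2701 -0.5636  0.2415] psi -64.4 F [ 1.3 -0.5 -0.3] op 1.005 j6 -10.2
shift [-0.596  -0.4817  0.0815] turn [ 0.   0.  31.6] rows 12.330152886390065 j6 target 118.2
```

```bash
python3 -m jog '-0.596 -0.482 0 0 0 31.6 1;-0.596 -0.482 0 0 0 31.6 1;-0.596 -0.482 0 0 0 31.6 1;-0.596 -0.482 0 0 0 31.6 1;-0.596 -0.482 0 0 0 31.6 1;-0.596 -0.482 0 0 0 31.6 1;-0.596 -0.482 0 0 0 31.6 1;-0.596 -0.482 0 0 0 31.6 1'; python3 go.py .447 .182 .16 -96
```

```text
time_s: 2.5
position: [0.3862, -0.0755, 0.242]
tcp_rot: [[-0.105, -0.994, 0.002], [-0.994, 0.105, -0.001], [0.001, -0.002, -1.0]]
force: [0.6, -0.7, -0.8]
opening: 1.001
t 2.5 pos [ 0.3862 -0.0755  0.242 ] psi -96.0 F [ 0.6 -0.7 -0.8] op 1.001 j6 68.6
shift [-0.2625 -0.0332  0.0819] turn [-0.1 -0.  -0. ] rows 4.432227204432232 j6 target 118.2
```

```bash
python3 -m jog '-0.262 -0.033 0.04 0 0 0 1;-0.262 -0.033 0.08 0 0 0 1;-0.262 -0.033 0.08 0 0 0 1;-0.262 -0.033 0.08 0 0 0 1;-0.262 -0.033 0.08 0 0 0 1;-0.262 -0.033 0.08 0 0 0 1;-0.262 -0.033 0.08 0 0 0 1'; python3 go.py .447 .182 .12 -96
python3 - <<'E'
from h import *
for n,b in(('scene',(130,260,300,440)),('top',(170,290,150,290))):
    p,d=snap(n,n+'1'); s=p[b[0]:b[1],b[2]:b[3],::-1]
    cv2.imwrite(f'pics/{n}1c.png',cv2.resize(s,None,fx=4.5,fy=4.5,interpolation=cv2.INTER_CUBIC))
E
```

```text
time_s: 3.38
position: [0.4457, 0.1794, 0.1617]
tcp_rot: [[-0.105, -0.995, -0.0], [-0.995, 0.105, -0.0], [0.0, 0.0, -1.0]]
force: [-0.1, 0.3, 0.8]
opening: 1.0
t 3.38 pos [0.4457 0.1794 0.1617] psi -96.0 F [-0.1  0.3  0.8] op 1.0 j6 104.6
shift [-0.0027 -0.0011  0.0417] turn [ 0. -0. -0.] rows 0.6694896693529148 j6 target 118.2
```

View pics/scene1c.png

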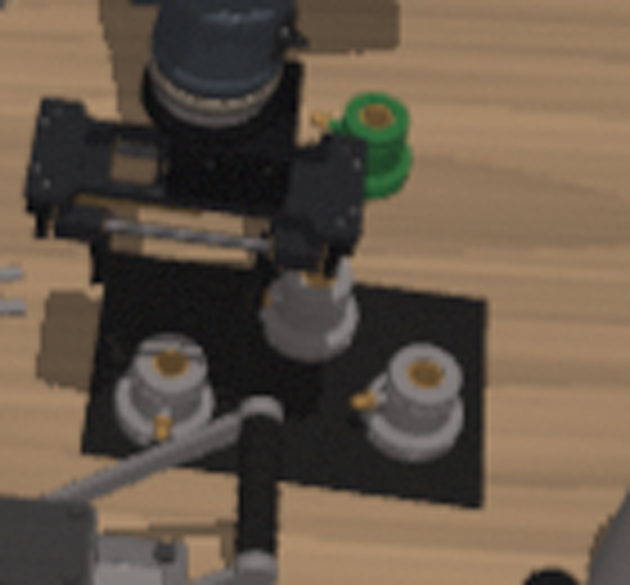

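View pics/top1c.png

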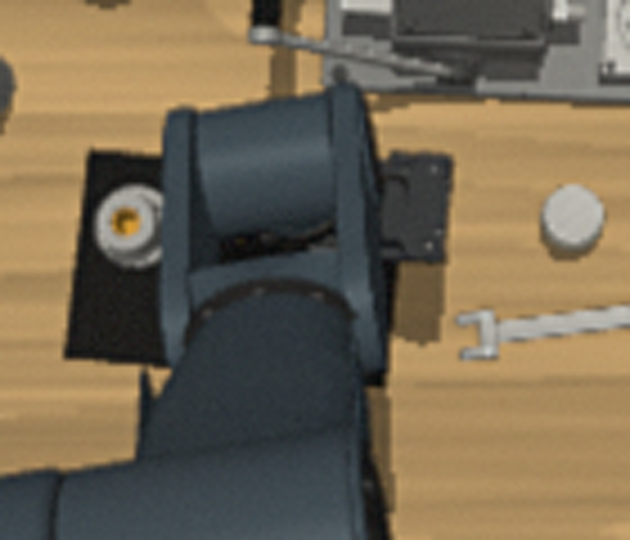

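```bash
python3 -m jog '-0.003 -0.001 0.03 0 0 0 1;-0.003 -0.001 0.06 0 0 0 1;-0.003 -0.001 0.085 0 0 0 1;-0.003 -0.001 0.1 0 0 0 1;-0.003 -0.001 0.116 0 0 0 1;-0.003 -0.001 0.116 0 0 0 1'; python3 go.py .447 .182 .045 -96
python3 - <<'E'
from h import *
for n,b in(('scene',(130,260,300,440)),):
    p,d=snap(n,n+'2'); s=p[b[0]:b[1],b[2]:b[3],::-1]
    cv2.imwrite(f'pics/{n}2c.png',cv2.resize(s,None,fx=4.5,fy=4.5,interpolation=cv2.INTER_CUBIC))
E
```

```text
time_s: 4.22
position: [0.4469, 0.1822, 0.0452]
tcp_rot: [[-0.106, -0.994, -0.001], [-0.994, 0.106, -0.0], [0.0, 0.001, -1.0]]
force: [0.0, -0.3, 0.7]
opening: 1.0
t 4.22 pos [0.4469 0.1822 0.0452] psi -96.1 F [ 0.  -0.3  0.7] op 1.0 j6 104.9
shift [ 0.0002 -0.0001  0.0002] turn [ 0.1 -0.  -0.1] rows 0.007076725295541755 j6 target 118.2
```

View pics/scene2c.png

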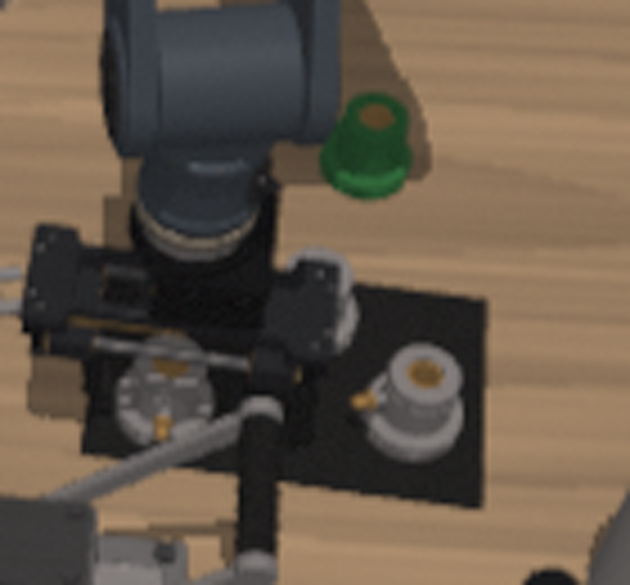

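Fingers straddle the hub (hub centre at crop px 165,390). Close.

```bash
python3 -m jog '0 0 0 0 0 0 0.45;0 0 0 0 0 0 0.45;0 0 0 0 0 0 0.4;0 0 0 0 0 0 0.4;0 0 0 0 0 0 0.4;0 0 0 0 0 0 0.4'; python3 go.py .447 .182 .045 -96
```

```text
time_s: 5.03
position: [0.4473, 0.183, 0.0456]
tcp_rot: [[-0.105, -0.994, 0.0], [-0.994, 0.105, 0.0], [-0.0, -0.0, -1.0]]
force: [-0.1, 0.6, 1.5]
opening: 0.522
t 5.03 pos [0.4473 0.183  0.0456] psi -96.0 F [-0.1  0.6  1.5] op 0.522 j6 105.0
shift [0.001  0.0002 0.0006] turn [-0.  0. -0.] rows 0.019460501912151897 j6 target 118.2
```

```bash
python3 -m jog '0 0 -0.03 0 0 0 0.4;0 0 -0.06 0 0 0 0.4;0 0 -0.1 0 0 0 0.4;0 0 -0.155 0 0 0 0.4;0 0 -0.155 0 0 0 0.4;0 0 -0.155 0 0 0 0.4'; python3 go.py .602 -.079 .2 -2.9
```

```text
time_s: 5.78
position: [0.4453, 0.1825, 0.1991]
tcp_rot: [[-0.104, -0.995, -0.004], [-0.995, 0.104, -0.001], [0.001, 0.004, -1.0]]
force: [-0.7, 0.4, -5.7]
opening: 0.524
t 5.78 pos [0.4453 0.1825 0.1991] psi -96.0 F [-0.7  0.4 -5.7] op 0.524 j6 105.0
shift [ 0.2437 -0.1831 -0.0013] turn [  0.2   0.1 -93.1] rows 8.700706074718159 j6 target -4.6
```

```bash
python3 -m jog '0.03 -0.025 0 0 0 -10.5 0.4;0.06 -0.05 0 0 0 -21 0.4;0.09 -0.075 0 0 0 -31.5 0.4;0.125 -0.1 0 0 0 -42 0.4;0.16 -0.125 0 0 0 -52.5 0.4;0.2 -0.15 0 0 0 -63 0.4;0.23 -0.17 0 0 0 -73.5 0.4;0.244 -0.183 0 0 0 -84 0.4'; python3 -m jog '0 0 0 0 0 -9 0.4;0 0 0 0 0 -9 0.4;0 0 0 0 0 -9 0.4';  python3 go.py .602 -.079 .15 -2.9;  python3 - <<'E'
from m import *
for n in('scene','top'):
    p,d=snap(n,n+'3'); P=back(n,d)
    x,y=proj(n,[.602,-.079,.18])[0].astype(int)
    s=p[y-45:y+75,x-70:x+70,::-1]
    cv2.imwrite(f'pics/{n}3c.png',cv2.resize(s,None,fx=5,fy=5,interpolation=cv2.INTER_CUBIC))
E
```

```text
time_s: 6.78
position: [0.6024, -0.0807, 0.1964]
tcp_rot: [[0.979, -0.204, -0.007], [-0.204, -0.979, 0.002], [-0.007, -0.0, -1.0]]
force: [-0.1, -0.4, -5.5]
opening: 0.521
time_s: 7.15
position: [0.6023, -0.0784, 0.1984]
tcp_rot: [[0.999, -0.054, -0.004], [-0.054, -0.999, 0.001], [-0.004, -0.001, -1.0]]
force: [-0.6, 0.8, -4.2]
opening: 0.521
t 7.15 pos [ 0.6023 -0.0784  0.1984] psi -3.1 F [-0.6  0.8 -4.2] op 0.521 j6 -14.8
shift [-0.      0.0007  0.0484] turn [-0.1  0.2 -0.2] rows 0.7742081734657412 j6 target -4.6
```

View pics/scene3c.png

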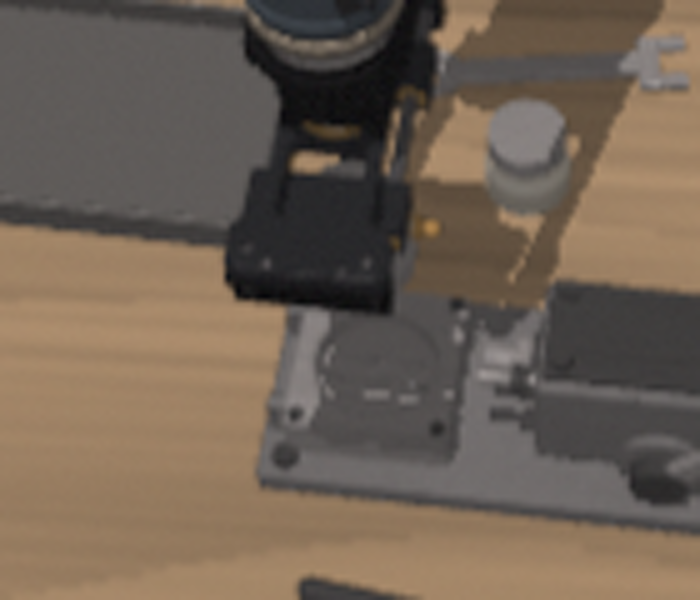

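View pics/top3c.png

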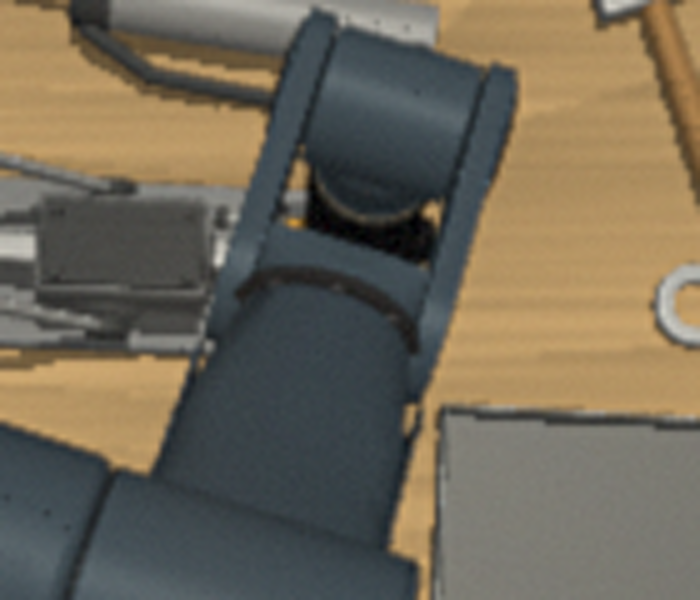

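```bash
python3 - <<'E'
from m import *
n='scene'
x,y=proj(n,[.602,-.079,.18])[0].astype(int)
print(ray_at(n,[[x-70+430/5,y-45+227/5]],.19))
# tray check of scene bias: none
E
python3 -m jog '0 0.0003 0.03 0 0 0 0.4;0 0.0003 0.06 0 0 0 0.4;0 0.0003 0.085 0 0 0 0.4;0 0.0003 0.095 0 0 0 0.4;0 0.0003 0.095 0 0 0 0.4'; python3 go.py .602 -.079 .092 -2.9
```

```text
[[ 0.60629969 -0.03875765  0.19      ]]
time_s: 7.88
position: [0.6035, -0.079, 0.1052]
tcp_rot: [[0.999, -0.052, -0.001], [-0.052, -0.999, 0.0], [-0.001, -0.0, -1.0]]
force: [0.6, 0.2, -5.5]
opening: 0.522
t 7.88 pos [ 0.6035 -0.079   0.1052] psi -3.0 F [ 0.6  0.2 -5.5] op 0.522 j6 -15.0
shift [-0.0015  0.0001  0.0132] turn [-0.   0.1 -0.1] rows 0.21263686778313243 j6 target -4.6
```

```bash
python3 -m jog '-0.0005 0 0.005 0 0 0 0.4;-0.0005 0 0.01 0 0 0 0.4;-0.0005 0 0.014 0 0 0 0.4;-0.0005 0 0.017 0 0 0 0.4;-0.0005 0 0.017 0 0 0 0.4'; python3 go.py .6025 -.079 .082 -2.9
```

```text
time_s: 8.5
position: [0.6034, -0.0781, 0.0911]
tcp_rot: [[0.999, -0.053, 0.001], [-0.053, -0.999, 0.001], [0.001, -0.001, -1.0]]
force: [-4.2, 4.0, 9.0]
opening: 0.521
t 8.5 pos [ 0.6034 -0.0781  0.0911] psi -3.0 F [-4.2  4.   9. ] op 0.521 j6 -15.0
shift [-0.0009  0.001   0.0091] turn [-0.1 -0.1 -0.1] rows 0.1464400823553291 j6 target -4.6
```

```bash
python3 -m jog '-0.001 -0.001 0 0 0 0 0.4;-0.001 -0.001 0.001 0 0 0 0.4;-0.0015 -0.0015 0.002 0 0 0 0.4;-0.0015 -0.0015 0.002 0 0 0 0.4'; python3 go.py .6025 -.079 .082 -2.9
```

```text
time_s: 9.0
position: [0.6032, -0.077, 0.0901]
tcp_rot: [[0.999, -0.052, 0.004], [-0.052, -0.999, -0.0], [0.004, -0.0, -1.0]]
force: [-3.3, 4.0, 12.4]
opening: 0.522
t 9.0 pos [ 0.6032 -0.077   0.0901] psi -3.0 F [-3.3  4.  12.4] op 0.522 j6 -14.9
shift [-0.0006  0.002   0.0081] turn [-0.  -0.3 -0.1] rows 0.1333748680094942 j6 target -4.6
```

```bash
python3 -m jog '-0.001 -0.001 0 0 0 0 0.4;-0.0015 -0.0015 0 0 0 0 0.4;-0.002 -0.0015 0 0 0 0 0.4;-0.002 -0.0015 0 0 0 0 0.4'; python3 go.py .6025 -.079 .082 -2.9
```

```text
time_s: 9.5
position: [0.603, -0.0768, 0.09]
tcp_rot: [[0.999, -0.052, 0.008], [-0.052, -0.999, -0.002], [0.008, 0.002, -1.0]]
force: [-1.4, 1.7, 8.1]
opening: 0.52
t 9.5 pos [ 0.603  -0.0768  0.09  ] psi -3.0 F [-1.4  1.7  8.1] op 0.52 j6 -14.8
shift [-0.0004  0.0022  0.008 ] turn [ 0.1 -0.5 -0.1] rows 0.13343052575781725 j6 target -4.6
```

```bash
python3 -m jog '0 0 0.002 0 0 0 0.4;0 0 0.004 0 0 0 0.4;0 0 0.004 0 0 0 0.4'; python3 go.py .6025 -.079 .082 -2.9;python3 - <<'E'
from m import *
for n in('scene',):
    p,d=snap(n,n+'4'); P=back(n,d)
    x,y=proj(n,[.602,-.079,.08])[0].astype(int)
    s=p[y-60:y+40,x-50:x+80,::-1]
    cv2.imwrite(f'pics/{n}4c.png',cv2.resize(s,None,fx=6,fy=6,interpolation=cv2.INTER_CUBIC))
E
```

```text
time_s: 9.88
position: [0.6023, -0.0746, 0.0866]
tcp_rot: [[0.999, -0.053, 0.007], [-0.053, -0.999, 0.001], [0.007, -0.001, -1.0]]
force: [-1.5, 7.8, 13.0]
opening: 0.522
t 9.88 pos [ 0.6023 -0.0746  0.0866] psi -3.0 F [-1.5  7.8 13. ] op 0.522 j6 -14.8
shift [0.0004 0.0043 0.0046] turn [-0.1 -0.4 -0.1] rows 0.10090439783840786 j6 target -4.6
```

View pics/scene4c.png

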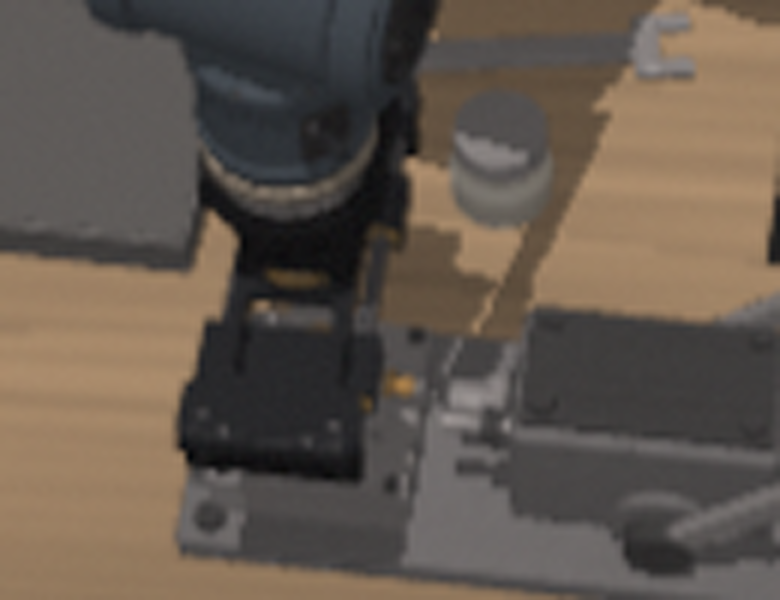

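```bash
python3 -m jog '0 -0.001 0 0 0 0 0.4;0 -0.002 0 0 0 0 0.4;0 -0.002 0.002 0 0 0 0.4;0 -0.002 0.003 0 0 0 0.4'; python3 go.py .6025 -.075 .082 -2.9
```

```text
time_s: 10.42
position: [0.6021, -0.0724, 0.0833]
tcp_rot: [[0.999, -0.053, 0.006], [-0.053, -0.999, 0.002], [0.006, -0.002, -1.0]]
force: [-2.2, 8.5, 14.2]
opening: 0.52
t 10.43 pos [ 0.6021 -0.0724  0.0833] psi -3.0 F [-2.2  8.5 14.2] op 0.52 j6 -14.6
shift [0.0005 0.0026 0.0013] turn [-0.1 -0.3 -0.1] rows 0.046613704005918064 j6 target -4.2
```

Run:
```python
from m import *
n='scene'
p,d=snap(n,'scene5'); P=back(n,d)
x,y=proj(n,[.602,-.079,.08])[0].astype(int)
hsv=cv2.cvtColor(p,cv2.COLOR_RGB2HSV)
for v in range(y-2,y+10):
    for u in range(x+8,x+26):
        h,s,b=hsv[v,u]
        if 8<h<30 and s>90: print(u,v,p[v,u],np.round(P[v,u]*1e3,1))
s=p[y-60:y+40,x-50:x+80,::-1]
cv2.imwrite(f'pics/{n}5c.png',cv2.resize(s,None,fx=6,fy=6,interpolation=cv2.INTER_CUBIC))
```

```text
256 250 [92 73 52] [603.6 -38.3  72.7]
256 251 [112  85  52] [607.9 -37.8  74.8]
257 251 [143 109  69] [606.8 -35.3  73.2]
258 251 [151 118  79] [607.8 -32.4  75.3]
255 252 [94 77 54] [609.4 -40.5  71.8]
256 252 [116  87  52] [609.3 -37.8  71.8]
257 252 [155 118  70] [608.4 -35.2  70.6]
258 252 [164 125  74] [607.2 -32.7  68.8]
259 252 [137 105  65] [607.6 -29.9  69.8]
255 253 [92 75 56] [612.9 -40.1  72.5]
256 253 [97 80 61] [597.9 -39.8  46.2]
257 253 [119  93  63] [601.8 -36.4  53.4]
258 253 [132 102  65] [609.9 -32.4  68.1]
259 253 [113  91  65] [608.5 -29.9  65.9]
251 254 [77 63 44] [675.4 -40.1 177.2]
252 254 [83 66 45] [660.2 -40.3 150.4]
251 255 [63 53 39] [679.6 -39.6 179.7]
252 255 [79 63 43] [661.5 -40.3 147.6]
```

View pics/scene5c.png

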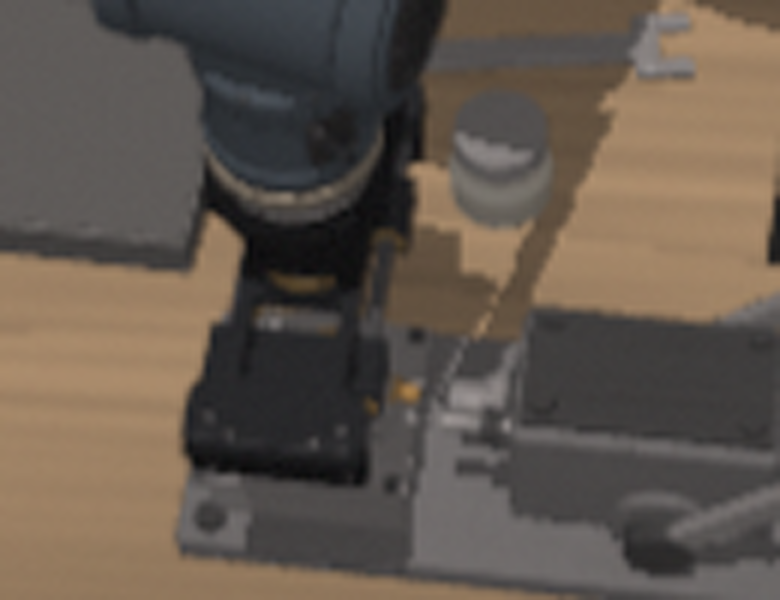

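Run:
```python
from m import *
for n,c,off in(('scene',[(168,372),(85,297),(262,315),(75,440),(245,462)],(210,180)),('top',[(685,172),(622,107),(752,107),(622,235),(750,240)],(160,140))):
    uv=np.array(c)/5+np.array(off)-.4
    print(n,np.round(ray_at(n,uv,.05)*1e3,1).tolist())
    P=back(n,np.load(f'pics/{n}0.npy'))
    for (u,v) in uv.round().astype(int)[:1]:
        print(np.round(P[v-8:v+9:4,u]*1e3,1).tolist())
    # recess floor points
    m=(np.hypot(P[...,0]-.6025,P[...,1]+.078)<.045)&(P[...,2]>.026)&(P[...,2]<.042)
    q=P[m]; print('floor',len(q),np.round(q.min(0)*1e3),np.round(q.max(0)*1e3),cv2.minEnclosingCircle((q[:,:2]*1e3).astype(np.float32)))
```

```text
scene [[605.5, -74.1, 50.0], [561.0, -125.5, 50.0], [566.0, -25.8, 50.0], [650.5, -119.6, 50.0], [657.5, -27.2, 50.0]]
[[570.6, -79.4, 33.2], [582.1, -78.3, 30.8], [598.1, -76.2, 36.6], [608.9, -75.2, 33.5], [622.3, -73.7, 35.3]]
floor 378 [ 568. -119.   26.] [647. -43.  42.] ((606.5267333984375, -78.35121154785156), 41.073516845703125)
top [[600.0, -74.1, 50.0], [647.3, -29.8, 50.0], [646.7, -122.4, 50.0], [555.1, -28.9, 50.0], [550.9, -119.4, 50.0]]
[[633.2, -77.2, 28.0], [617.2, -76.5, 35.6], [601.2, -75.9, 43.3], [589.4, -76.6, 28.0], [574.7, -76.4, 29.0]]
floor 240 [ 562. -108.   26.] [635. -40.  42.] ((599.6280517578125, -75.29682159423828), 38.57652282714844)
```

```bash
python3 -m jog '0 0 0 0 0 2 0.4;0 0 0 0 0 4 0.4;0 0 0 0 0 6 0.4;0 0 0 0 0 3 0.4'; python3 go.py .6025 -.075 .082 -2.9; python3 -m jog '0 0 0 0 0 -3 0.4;0 0 0 0 0 -6 0.4;0 0 0 0 0 -9 0.4;0 0 0 0 0 -6 0.4';python3 go.py .6025 -.075 .082 -2.9
```

```text
time_s: 10.98
position: [0.6018, -0.0709, 0.0815]
tcp_rot: [[0.994, -0.106, 0.005], [-0.106, -0.994, 0.004], [0.004, -0.005, -1.0]]
force: [2.4, 11.4, 2.1]
opening: 0.525
t 10.97 pos [ 0.6018 -0.0709  0.0815] psi -6.1 F [ 2.4 11.4  2.1] op 0.525 j6 -11.7
shift [ 0.0011  0.004  -0.0005] turn [-0.3 -0.3 -3.2] rows 0.29653242367768506 j6 target -4.2
time_s: 11.48
position: [0.6018, -0.0715, 0.0801]
tcp_rot: [[1.0, -0.003, 0.005], [-0.003, -1.0, 0.004], [0.005, -0.004, -1.0]]
force: [4.0, 8.3, -4.8]
opening: 0.522
t 11.47 pos [ 0.6018 -0.0715  0.0801] psi -0.1 F [ 4.   8.3 -4.8] op 0.522 j6 -17.6
shift [ 0.0007  0.0035 -0.0019] turn [-0.2 -0.3  2.8] rows 0.257366174390635 j6 target -4.2
```

```bash
python3 -m jog '0 -0.001 0 0 0 1 0.4;0 -0.002 0 0 0 2 0.4;0 -0.003 0.002 0 0 3 0.4;0 -0.003 0.003 0 0 3 0.4'; python3 go.py .6025 -.075 .082 -2.9; python3 -m jog '0 0 0.001 0 0 2 0.4;0 0 0.002 0 0 3 0.4;0 0 0.003 0 0 1 0.4;0 0 0.003 0 0 -2 0.4';python3 go.py .6025 -.075 .082 -2.9
```

```text
time_s: 11.98
position: [0.6017, -0.071, 0.0782]
tcp_rot: [[0.999, -0.053, 0.004], [-0.053, -0.999, -0.0], [0.004, 0.0, -1.0]]
force: [2.4, 3.7, 8.1]
opening: 0.522
t 11.97 pos [ 0.6017 -0.071   0.0782] psi -3.0 F [2.4 3.7 8.1] op 0.522 j6 -14.3
shift [ 0.0011  0.0039 -0.0038] turn [ 0.  -0.2 -0.1] rows 0.08874656957382204 j6 target -4.2
time_s: 12.48
position: [0.6025, -0.0727, 0.0764]
tcp_rot: [[1.0, -0.017, 0.007], [-0.017, -1.0, -0.003], [0.007, 0.003, -1.0]]
force: [1.5, -0.1, 6.6]
opening: 0.522
t 12.47 pos [ 0.6025 -0.0727  0.0764] psi -1.0 F [ 1.5 -0.1  6.6] op 0.522 j6 -16.4
shift [ 0.      0.0023 -0.0056] turn [ 0.1 -0.4  1.9] rows 0.18020482205247118 j6 target -4.2
```

```bash
python3 -m jog '0 0 0.001 0 0 1 0.4;0 0 0.002 0 0 2 0.4;0 0 0.003 0 0 4 0.4;0 0 0.003 0 0 5 0.4;0 0 0.003 0 0 2 0.4'; python3 go.py .6025 -.075 .074 -2.9
```

```text
time_s: 13.1
position: [0.6025, -0.0742, 0.0736]
tcp_rot: [[0.999, -0.051, 0.007], [-0.051, -0.999, -0.005], [0.007, 0.004, -1.0]]
force: [1.2, -2.5, 7.1]
opening: 0.524
t 13.1 pos [ 0.6025 -0.0742  0.0736] psi -2.9 F [ 1.2 -2.5  7.1] op 0.524 j6 -14.4
shift [ 0.0001  0.0008 -0.0004] turn [ 0.3 -0.4 -0. ] rows 0.037839409731723145 j6 target -4.2
```

```bash
python3 -m jog '0 0 0.002 0 0 0 0.4;0 0 0.002 0 0 0 0.4'; python3 -c "
from rig import *;s=read_state();print(s['moment'])"; python3 -m jog '0 0 0 0 0 4 0.4;0 0 0 0 0 7 0.4;0 0 0 0 0 7 0.4'; python3 -c "
from rig import *;s=read_state();print(s['moment'])"
```

```text
time_s: 13.35
position: [0.6026, -0.0753, 0.0719]
tcp_rot: [[0.999, -0.051, 0.007], [-0.051, -0.999, -0.007], [0.007, 0.007, -1.0]]
force: [-0.6, -6.1, 10.8]
opening: 0.523
[-0.93576079  0.00597559  0.05914822]
time_s: 13.72
position: [0.6021, -0.0742, 0.0716]
tcp_rot: [[0.985, -0.171, 0.006], [-0.171, -0.985, -0.006], [0.007, 0.005, -1.0]]
force: [-0.7, -3.5, 9.7]
opening: 0.523
[-0.44451107  0.00734293  0.470242  ]
```

```bash
python3 -m jog '0 0 0 0 0 -7 0.4;0 0 0 0 0 -14 0.4;0 0 0 0 0 -14 0.4'; python3 -c "
from rig import *;s=read_state();print(s['moment'])"
```

```text
time_s: 14.1
position: [0.6022, -0.0726, 0.0713]
tcp_rot: [[0.998, 0.068, 0.006], [0.068, -0.998, -0.002], [0.006, 0.002, -1.0]]
force: [1.7, 0.9, 8.0]
opening: 0.52
[ 0.14224074 -0.21192463 -0.35912729]
```

```bash
python3 -m jog '0 0 0 0 0 6 0.4;0 0 -0.002 0 0 6 0.4;0 0 -0.002 0 0 6 0.7;0 0 -0.002 0 0 6 0.9;0 0 -0.002 0 0 6 0.9;0 0 -0.03 0 0 6 0.9;0 0 -0.08 0 0 6 0.9;0 0 -0.12 0 0 6 0.9'; python3 go.py .6 0.2 .25 87
```

```text
time_s: 15.1
position: [0.5996, -0.0709, 0.1898]
tcp_rot: [[0.999, -0.035, -0.001], [-0.035, -0.999, 0.0], [-0.001, -0.0, -1.0]]
force: [-0.0, 1.0, 0.4]
opening: 0.894
t 15.1 pos [ 0.5996 -0.0709  0.1898] psi -2.0 F [-0.   1.   0.4] op 0.894 j6 -15.4
shift [-0.009  -0.2707 -0.0601] turn [ -0.   0. -89.] rows 8.315668009944178 j6 target -68.6
```

```bash
python3 -m jog '0 -0.03 -0.05 0 0 -10 0.9;-0.0 -0.06 -0.09 0 0 -20 0.9;-0.002 -0.09 -0.09 0 0 -30 0.9;-0.004 -0.13 -0.09 0 0 -40 0.9;-0.005 -0.17 -0.09 0 0 -50 0.9;-0.007 -0.21 -0.09 0 0 -60 0.9;-0.009 -0.25 -0.09 0 0 -70 0.9;0.007 -0.278 -0.09 0 0 -80 0.9'; python3 go.py .617 .2075 .28 87;  python3 - <<'E'
from m import *
for n in('scene','top'):
    p,d=snap(n,n+'6'); P=back(n,d)
    x,y=proj(n,[.602,-.075,.08])[0].astype(int)
    s=p[y-45:y+45,x-50:x+70,::-1]
    cv2.imwrite(f'pics/{n}6c.png',cv2.resize(s,None,fx=6,fy=6,interpolation=cv2.INTER_CUBIC))
    o=hubs(n,p,P,(.602,-.075),zb=.032); 
    if o: print(n,o)
    m=(np.hypot(P[...,0]-.602,P[...,1]+.075)<.03)&(P[...,2]>.07)&(P[...,2]<.11); print(np.percentile(P[m][:,2],[10,50,90]) if m.any() else 0)
    # bar
    q=P[(P[...,2]>.17)&(P[...,2]<.205)&(abs(P[...,0]-.617)<.03)&(abs(P[...,1]-.2)<.03)]; print('bar',len(q), q[q[:,2]>np.percentile(q[:,2],80)].mean(0) if len(q) else 0)
E
```

```text
time_s: 16.1
position: [0.6148, 0.2086, 0.2782]
tcp_rot: [[0.2, 0.98, -0.003], [0.98, -0.2, -0.0], [-0.001, -0.003, -1.0]]
force: [1.7, -0.0, 0.9]
opening: 0.905
t 16.1 pos [0.6148 0.2086 0.2782] psi 78.5 F [ 1.7 -0.   0.9] op 0.905 j6 -69.6
shift [-0.0006  0.0023 -0.0018] turn [-0.2  0.  -8.5] rows 0.7987868454061207 j6 target -68.4
scene [array([602.98706055, -73.65766144]), 23.966344833374023, array([ 0.60567579, -0.08324788,  0.087     ]), array([ 0.60615709, -0.03817089,  0.069     ]), 2]
[0.07549283 0.08666221 0.09038633]
bar 191 [0.61587052 0.21782016 0.19780253]
top [array([599.70007324, -73.67113495]), 23.323762893676758, array([ 0.59926151, -0.07253704,  0.087     ]), array([ 0.60128666, -0.03668861,  0.069     ]), 4]
[0.08178454 0.08648806 0.09022284]
bar 21 [0.6066125  0.21434096 0.19707598]
```

View pics/scene6c.png

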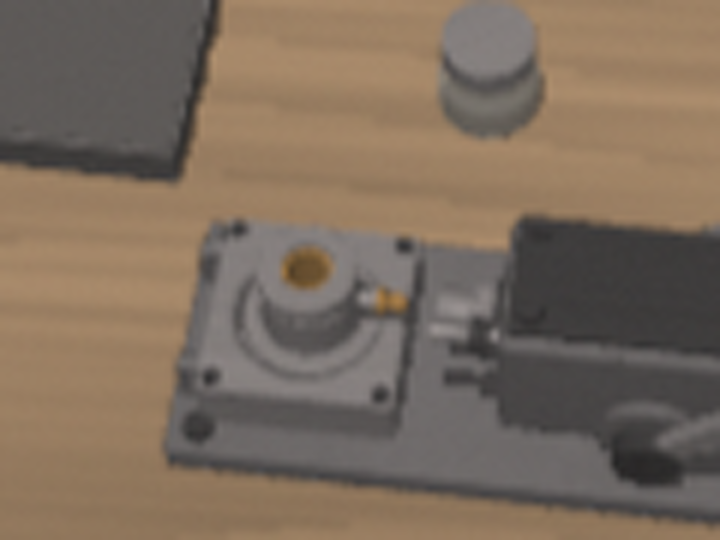

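View pics/top6c.png

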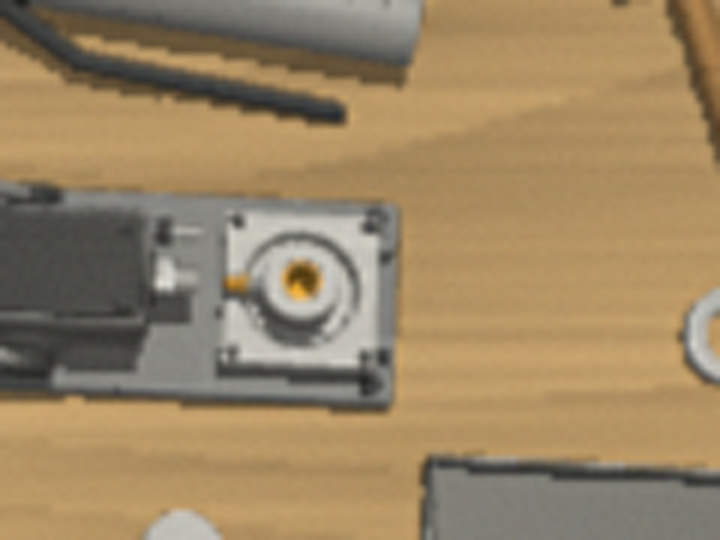

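```bash
python3 -m jog '0 0.002 0 0 0 -8.5 0.9;0 0.002 0.03 0 0 -8.5 0.9;0 0.002 0.06 0 0 -8.5 0.9;0 0.002 0.08 0 0 -8.5 0.9;0 0.002 0.093 0 0 -8.5 0.9;0 0.002 0.093 0 0 -8.5 0.9'; python3 go.py .617 .2075 .185 87
```

```text
time_s: 16.95
position: [0.6177, 0.2055, 0.1845]
tcp_rot: [[0.062, 0.998, -0.003], [0.998, -0.062, -0.001], [-0.001, -0.003, -1.0]]
force: [-0.5, 0.0, 0.5]
opening: 0.9
t 16.95 pos [0.6177 0.2055 0.1845] psi 86.4 F [-0.5  0.   0.5] op 0.9 j6 -77.8
shift [ 0.0019 -0.0008 -0.0005] turn [-0.2  0.  -0.6] rows 0.05200294782593929 j6 target -68.4
```

```bash
python3 -m jog '0 0 0 0 0 0 0.5;0 0 0 0 0 0 0.2;0 0 0 0 0 0 0.15;0 0 0 0 0 0 0.1;0 0 0 0 0 0 0.1;0 0 0 0 0 0 0.1;0 0 0 0 0 0 0.1;0 0 0 0 0 0 0.1'; python3 go.py .617 .2075 .185 87
```

```text
time_s: 17.95
position: [0.6194, 0.2144, 0.1893]
tcp_rot: [[0.062, 0.998, 0.006], [0.998, -0.062, 0.015], [0.016, 0.005, -1.0]]
force: [-2.5, 18.6, 11.7]
opening: 0.244
t 17.95 pos [0.6194 0.2144 0.1893] psi 86.5 F [-2.5 18.6 11.7] op 0.244 j6 -77.9
shift [-0.0071 -0.002   0.0042] turn [ 0.3 -0.9 -0.5] rows 0.135485001684793 j6 target -68.4
```

```bash
python3 -m jog '0.003 0 -0.001 0 0 0 0.1;0.006 0 -0.002 0 0 0 0.1;0.007 0 -0.003 0 0 0 0.1;0.007 0 -0.003 0 0 0 0.1'; python3 go.py .617 .2075 .185 87
```

```text
time_s: 18.45
position: [0.6194, 0.2158, 0.1884]
tcp_rot: [[0.061, 0.998, 0.002], [0.998, -0.061, 0.005], [0.005, 0.001, -1.0]]
force: [0.6, 6.0, -2.4]
opening: 0.245
t 18.45 pos [0.6194 0.2158 0.1884] psi 86.5 F [ 0.6  6.  -2.4] op 0.245 j6 -77.3
shift [-0.0084 -0.0019  0.0033] turn [ 0.1 -0.3 -0.5] rows 0.14763861284583663 j6 target -68.4
```

```bash
python3 -m jog '-0.0075 0 -0.0065 0 0 0 0.1;-0.015 0 -0.013 0 0 0 0.1;-0.023 0 -0.0185 0 0 0 0.1;-0.0312 0.0003 -0.0241 0 0 0 0.1;-0.04 0.0003 -0.029 0 0 0 0.1;-0.0485 0.0005 -0.0337 0 0 0 0.1;-0.0576 0.0006 -0.0378 0 0 0 0.1;-0.0666 0.0007 -0.0416 0 0 0 0.1'; python3 go.py .617 .149 .230 87
```

```text
time_s: 19.45
position: [0.616, 0.1503, 0.2314]
tcp_rot: [[0.061, 0.998, 0.002], [0.998, -0.062, 0.008], [0.008, 0.002, -1.0]]
force: [0.1, 7.9, 4.2]
opening: 0.242
t 19.45 pos [0.616  0.1503 0.2314] psi 86.5 F [0.1 7.9 4.2] op 0.242 j6 -83.2
shift [-0.0012  0.0011  0.0014] turn [ 0.1 -0.5 -0.5] rows 0.04919534224456651 j6 target -73.4
```

```bash
python3 -m jog '-0.0094 0 -0.0032 0 0 0 0.1;-0.0188 0.0002 -0.006 0 0 0 0.1;-0.0284 0.0003 -0.0082 0 0 0 0.1;-0.0381 0.0004 -0.01 0 0 0 0.1;-0.0479 0.0005 -0.0112 0 0 0 0.1;-0.0577 0.0006 -0.0122 0 0 0 0.1;-0.0676 0.0007 -0.0124 0 0 0 0.1;-0.0775 0.0008 -0.0123 0 0 0 0.1'; python3 go.py .617 .0717 .2423 87
```

```text
time_s: 20.45
position: [0.6117, 0.0722, 0.2442]
tcp_rot: [[0.061, 0.998, 0.002], [0.998, -0.061, 0.007], [0.007, 0.001, -1.0]]
force: [-2.1, 7.4, 6.0]
opening: 0.245
t 20.45 pos [0.6117 0.0722 0.2442] psi 86.5 F [-2.1  7.4  6. ] op 0.245 j6 -90.5
shift [-0.0002  0.0053  0.0019] turn [ 0.1 -0.4 -0.5] rows 0.09015877654802171 j6 target -80.4
```

```bash
python3 -m jog '-0.0098 0 0.0008 0 0 0 0.1;-0.0196 0.0002 0.0018 0 0 0 0.1;-0.0293 0.0003 0.0036 0 0 0 0.1;-0.039 0.0004 0.0055 0 0 0 0.1;-0.0485 0.0005 0.0082 0 0 0 0.1;-0.0579 0.0006 0.0112 0 0 0 0.1;-0.0671 0.0007 0.0149 0 0 0 0.1;-0.0762 0.0008 0.0188 0 0 0 0.1'; python3 go.py .617 -.0045 .2235 87; python3 -m jog '-0.009 0 0.005 0 0 0 0.1;-0.018 0 0.01 0 0 0 0.1;-0.0245 0 0.014 0 0 0 0.1;-0.0275 0 0.0157 0 0 0 0.1;-0.0275 0 0.0157 0 0 0 0.1'; python3 go.py .617 -.0252 .212 87
```

```text
time_s: 21.45
position: [0.6076, -0.0038, 0.2249]
tcp_rot: [[0.062, 0.998, 0.001], [0.998, -0.062, 0.007], [0.007, 0.0, -1.0]]
force: [-0.4, 7.8, 5.5]
opening: 0.239
t 21.45 pos [ 0.6076 -0.0038  0.2249] psi 86.5 F [-0.4  7.8  5.5] op 0.239 j6 -97.7
shift [-0.0002  0.0095  0.0014] turn [ 0.  -0.4 -0.5] rows 0.15297469557476545 j6 target -87.4
time_s: 22.08
position: [0.6065, -0.0217, 0.2144]
tcp_rot: [[0.063, 0.998, 0.005], [0.998, -0.063, 0.023], [0.024, 0.003, -1.0]]
force: [-4.8, 31.9, 31.2]
opening: 0.247
t 22.07 pos [ 0.6065 -0.0217  0.2144] psi 86.4 F [-4.8 31.9 31.2] op 0.247 j6 -100.3
shift [-0.0029  0.0107  0.0024] turn [ 0.2 -1.4 -0.6] rows 0.1808093277604421 j6 target -89.3
```

```bash
python3 -m jog '0.013 0 -0.008 0 0 0 0.1;0.0275 0 -0.0157 0 0 0 0.1;0.0367 0 -0.0195 0 0 0 0.1;0.0458 0 -0.0233 0 0 0 0.1;0.0647 -0.0003 -0.029 0 0 0 0.1;0.0841 -0.0006 -0.0327 0 0 0 0.1;0.1037 -0.0009 -0.0345 0 0 0 0.1;0.1235 -0.001 -0.0344 0 0 0 0.1'; python3 go.py .617 .0915 .2422 87
python3 - <<'E'
from m import *
for n in('scene','top'):
    p,d=snap(n,n+'7'); P=back(n,d)
    x,y=proj(n,[.602,-.075,.08])[0].astype(int)
    s=p[y-45:y+45,x-50:x+70,::-1]
    cv2.imwrite(f'pics/{n}7c.png',cv2.resize(s,None,fx=6,fy=6,interpolation=cv2.INTER_CUBIC))
E
```

```text
time_s: 23.08
position: [0.6128, 0.0908, 0.2422]
tcp_rot: [[0.061, 0.998, 0.0], [0.998, -0.061, 0.0], [0.001, 0.0, -1.0]]
force: [-0.3, 1.6, -2.4]
opening: 0.246
t 23.07 pos [0.6128 0.0908 0.2422] psi 86.5 F [-0.3  1.6 -2.4] op 0.246 j6 -88.4
shift [ 0.0009  0.0041 -0.    ] turn [ 0.  -0.  -0.5] rows 0.06759227116967559 j6 target -78.6
```

View pics/scene7c.png

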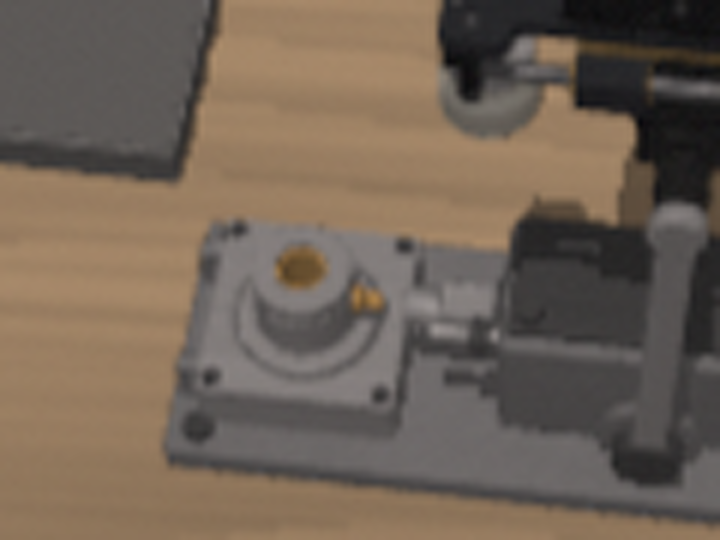

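```bash
python3 -m jog '0.0196 0 0.0022 0 0 0 0.1;0.0389 -0.0002 0.0062 0 0 0 0.1;0.0577 -0.0004 0.0122 0 0 0 0.1;0.0758 -0.0006 0.0201 0 0 0 0.1;0.0931 -0.0008 0.0297 0 0 0 0.1;0.1093 -0.001 0.0409 0 0 0 0.1;0.117 -0.001 0.0473 0 0 0 0.1;0.1243 -0.001 0.0538 0 0 0 0.1'; python3 -m jog '0.001 0 0.001 0 0 0 0.1;0.002 0 0.002 0 0 0 0.1;0.002 0 0.002 0 0 0 0.1'; python3 go.py .617 .2158 .1884 87
```

```text
time_s: 24.18
position: [0.6198, 0.2138, 0.1883]
tcp_rot: [[0.061, 0.998, 0.001], [0.998, -0.061, 0.001], [0.001, 0.001, -1.0]]
force: [0.9, 3.7, -1.1]
opening: 0.242
time_s: 24.55
position: [0.6199, 0.2151, 0.187]
tcp_rot: [[0.062, 0.998, 0.001], [0.998, -0.062, 0.001], [0.001, 0.001, -1.0]]
force: [1.9, 3.9, -0.8]
opening: 0.247
t 24.55 pos [0.6199 0.2151 0.187 ] psi 86.5 F [ 1.9  3.9 -0.8] op 0.247 j6 -77.1
shift [ 0.0005 -0.0029 -0.0014] turn [ 0.1 -0.  -0.5] rows 0.05242861697746208 j6 target -67.7
```

```bash
python3 -m jog '0.001 0 0.001 0 0 0 0.1;0.002 0 0.002 0 0 0 0.1;0.003 0 0.003 0 0 0 0.1;0.003 0 0.003 0 0 0 0.1'; python3 go.py .617 .2158 .1884 87
```

```text
time_s: 25.05
position: [0.62, 0.2183, 0.1838]
tcp_rot: [[0.061, 0.998, 0.001], [0.998, -0.061, 0.0], [0.0, 0.001, -1.0]]
force: [3.1, 4.5, 0.5]
opening: 0.242
t 25.05 pos [0.62   0.2183 0.1838] psi 86.5 F [3.1 4.5 0.5] op 0.242 j6 -76.8
shift [-0.0027 -0.0028 -0.0046] turn [ 0.1 -0.  -0.5] rows 0.09622522805122055 j6 target -67.7
```

```bash
python3 -m jog '0.001 0 0.001 0 0 0 0.1;0.002 0 0.002 0 0 0 0.1;0.003 0 0.003 0 0 0 0.1;0.003 0 0.003 0 0 0 0.1'; python3 go.py .617 .2158 .1884 87; python3 -m jog '0.001 0 0.001 0 0 0 0.1;0.002 0 0.002 0 0 0 0.1;0.003 0 0.003 0 0 0 0.1;0.003 0 0.003 0 0 0 0.1'; python3 go.py .617 .2158 .1884 87
```

```text
time_s: 25.55
position: [0.6201, 0.2188, 0.1832]
tcp_rot: [[0.06, 0.998, 0.001], [0.998, -0.06, -0.004], [-0.004, 0.001, -1.0]]
force: [-1.2, -2.8, 12.7]
opening: 0.241
t 25.55 pos [0.6201 0.2188 0.1832] psi 86.5 F [-1.2 -2.8 12.7] op 0.241 j6 -76.6
shift [-0.0032 -0.0029 -0.0052] turn [ 0.1  0.2 -0.5] rows 0.108065909244083 j6 target -67.7
time_s: 26.05
position: [0.6202, 0.2194, 0.1827]
tcp_rot: [[0.06, 0.998, 0.001], [0.998, -0.06, -0.009], [-0.009, 0.002, -1.0]]
force: [-4.6, -9.8, 24.2]
opening: 0.242
t 26.05 pos [0.6202 0.2194 0.1827] psi 86.6 F [-4.6 -9.8 24.2] op 0.242 j6 -76.3
shift [-0.0038 -0.0029 -0.0057] turn [ 0.1  0.5 -0.4] rows 0.1194303028787276 j6 target -67.7
```

```bash
python3 -m jog '-0.002 0 -0.003 0 0 0 0.1;-0.002 0 -0.004 0 0 0 0.1;-0.002 0 -0.004 0 0 0 0.4;-0.002 0 -0.004 0 0 0 0.8;-0.002 0 -0.004 0 0 0 0.9;-0.002 0 -0.04 0 0 0 0.9;-0.002 0 -0.07 0 0 0 0.9;-0.002 0 -0.1 0 0 0 0.9'; python3 go.py .602 -.074 .2 -2.9;python3 - <<'E'
from m import *
for n in('scene','top'):
    p,d=snap(n,n+'8'); P=back(n,d)
    x,y=proj(n,[.608,.07,.08])[0].astype(int)
    s=p[y-60:y+60,x-80:x+80,::-1]
    cv2.imwrite(f'pics/{n}8c.png',cv2.resize(s,None,fx=5,fy=5,interpolation=cv2.INTER_CUBIC))
    o=hubs(n,p,P,(.602,-.075),zb=.032); print(o)
E
```

```text
time_s: 27.05
position: [0.6192, 0.2222, 0.2778]
tcp_rot: [[0.061, 0.998, -0.002], [0.998, -0.061, -0.0], [-0.0, -0.002, -1.0]]
force: [0.2, -0.5, 0.1]
opening: 0.83
t 27.05 pos [0.6192 0.2222 0.2778] psi 86.5 F [ 0.2 -0.5  0.1] op 0.83 j6 -76.5
shift [-0.2967  0.001   0.0779] turn [-0.1  0.1 89.4] rows 8.35682954668904 j6 target -4.1
[array([602.87060547, -75.40107727]), 24.07301902770996, None, array([ 0.60552235, -0.05180267,  0.069     ]), 1]
[array([599.64233398, -75.74565125]), 22.683570861816406, array([ 0.59890875, -0.07437745,  0.087     ]), array([ 0.60033152, -0.04633175,  0.069     ]), 5]
```

View pics/scene8c.png

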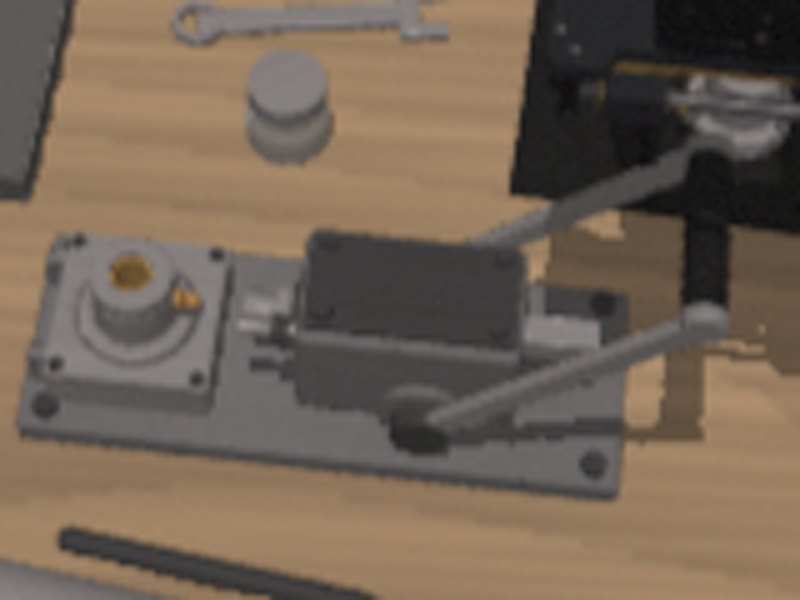

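```bash
python3 -m jog '-0.03 0 0 0 0 10.6 0.9;-0.07 0 0 0 0 21 0.9;-0.11 0 0 0 0 32 0.9;-0.15 0 0 0 0 42.5 0.9;-0.19 0 0 0 0 53 0.9;-0.23 0 0 0 0 63.5 0.9;-0.265 0 0.02 0 0 74 0.9;-0.298 0.001 0.07 0 0 85 0.9';python3 -m jog '0 0 0 0 0 4.5 0.9;0 0 0.01 0 0 4.5 0.9;0 0 0.03 0 0 4.5 0.9'; python3 go.py .6013 -.0755 .075 -2.9
```

```text
time_s: 28.15
position: [0.6038, -0.0769, 0.2079]
tcp_rot: [[1.0, 0.024, 0.005], [0.024, -1.0, -0.001], [0.005, 0.002, -1.0]]
force: [1.3, -0.4, -0.4]
opening: 0.9
time_s: 28.52
position: [0.6031, -0.0751, 0.1771]
tcp_rot: [[0.999, -0.046, 0.001], [-0.046, -0.999, -0.0], [0.001, 0.0, -1.0]]
force: [0.1, 1.1, 0.1]
opening: 0.899
t 28.52 pos [ 0.6031 -0.0751  0.1771] psi -2.6 F [0.1 1.1 0.1] op 0.899 j6 -15.0
shift [-0.0019  0.0004  0.1021] turn [ 0.  -0.1  0.3] rows 1.6342659101400094 j6 target -4.3
```

```bash
python3 -m jog '-0.001 0 0.03 0 0 0 0.9;-0.001 0 0.06 0 0 0 0.9;-0.001 0 0.085 0 0 0 0.9;-0.001 0 0.102 0 0 0 0.9;-0.001 0 0.102 0 0 0 0.7;-0.001 0 0.102 0 0 0 0.4;-0.001 0 0.102 0 0 0 0.4;-0.001 0 0.102 0 0 0 0.4'; python3 go.py .6013 -.0755 .075 -2.9;  python3 -m jog '0 0 0 0 0 0 0.4;0 0 -0.01 0 0 0 0.4;0 0 -0.02 0 0 0 0.4;0 0 -0.04 0 0 0 0.4;0 0 -0.06 0 0 0 0.4;0 0 -0.09 0 0 0 0.4;0 0 -0.12 0 0 0 0.4'; python3 go.py .416 -.358 .2 -2.9
```

```text
time_s: 29.52
position: [0.6018, -0.0755, 0.0764]
tcp_rot: [[0.999, -0.048, 0.001], [-0.048, -0.999, -0.0], [0.001, 0.0, -1.0]]
force: [-3.1, -0.8, 1.9]
opening: 0.531
t 29.52 pos [ 0.6018 -0.0755  0.0764] psi -2.7 F [-3.1 -0.8  1.9] op 0.531 j6 -15.0
shift [-0.0005  0.      0.0014] turn [ 0.  -0.   0.2] rows 0.023936671480106357 j6 target -4.3
time_s: 30.4
position: [0.6007, -0.0752, 0.1961]
tcp_rot: [[0.999, -0.048, -0.002], [-0.048, -0.999, 0.0], [-0.002, -0.0, -1.0]]
force: [0.5, -0.1, -6.1]
opening: 0.52
t 30.4 pos [ 0.6007 -0.0752  0.1961] psi -2.7 F [ 0.5 -0.1 -6.1] op 0.52 j6 -14.9
shift [-0.171   0.2913 -0.0037] turn [-0.   0.1  0.2] rows 5.404898785685582 j6 target -37.8
```

```bash
python3 -m jog '-0.02 0.04 0 0 0 0 0.4;-0.045 0.08 0 0 0 0 0.4;-0.07 0.125 0 0 0 0 0.4;-0.1 0.17 0 0 0 0 0.4;-0.13 0.215 0 0 0 0 0.4;-0.155 0.26 0.01 0 0 0 0.4;-0.176 0.291 0.04 0 0 0 0.4;-0.176 0.291 0.07 0 0 0 0.4'; python3 go.py .411 -.358 .049 -2.9
```

```text
time_s: 31.4
position: [0.4104, -0.3608, 0.1255]
tcp_rot: [[0.999, -0.052, 0.001], [-0.052, -0.999, -0.002], [0.001, 0.002, -1.0]]
force: [0.5, 1.2, -6.6]
opening: 0.521
t 31.4 pos [ 0.4104 -0.3608  0.1255] psi -3.0 F [ 0.5  1.2 -6.6] op 0.521 j6 -50.0
shift [ 0.0004 -0.003   0.0765] turn [ 0.1 -0.  -0.1] rows 1.2244079343563736 j6 target -38.2
```

```bash
python3 -m jog '0 -0.001 0.03 0 0 0 0.4;0 -0.001 0.055 0 0 0 0.4;0 -0.001 0.067 0 0 0 0.4;0 -0.001 0.072 0 0 0 0.4;0 -0.001 0.0765 0 0 0 0.4;0 -0.001 0.0765 0 0 0 0.4'; python3 go.py .411 -.358 .0484 -2.9
```

```text
time_s: 32.15
position: [0.4122, -0.3569, 0.0495]
tcp_rot: [[0.999, -0.048, 0.0], [-0.048, -0.999, -0.001], [0.0, 0.001, -1.0]]
force: [-0.1, 0.4, -5.7]
opening: 0.523
t 32.15 pos [ 0.4122 -0.3569  0.0495] psi -2.7 F [-0.1  0.4 -5.7] op 0.523 j6 -49.9
shift [-0.0011  0.0012  0.0011] turn [ 0.  -0.   0.2] rows 0.03166454482115688 j6 target -38.2
```

```bash
python3 -m jog '0 0 0.0015 0 0 0 0.4;0 0 0.0025 0 0 0 0.4;0 0 0.0025 0 0 0 0.4'; python3 -m jog '0 0 0 0 0 0 0.6;0 0 0 0 0 0 0.8;0 0 0 0 0 0 0.8;0 0 -0.02 0 0 0 0.8;0 0 -0.05 0 0 0 0.85;0 0 -0.1 0 0 0 0.85;0 0 -0.15 0 0 0 0.9'; python3 go.py .4445 .344 .2 164
python3 - <<'E'
from m import *
for n in('scene','top'):
    p,d=snap(n,n+'9'); P=back(n,d)
    for c in((.4445,.344),(.369,.28),(.411,-.358)):
        o=hubs(n,p,P,c,.004 if c[1]<0 else .003)
        if o: print(n,np.round(o[0],1),round(o[1],1),None if o[3] is None else np.degrees(np.arctan2(*(o[3][1::-1]-o[0][::-1]/1e3))))
    x,y=proj(n,[.4,.28,.03])[0].astype(int)
    s=p[max(0,y-60):y+60,x-70:x+70,::-1]
    cv2.imwrite(f'pics/{n}9c.png',cv2.resize(s,None,fx=5,fy=5,interpolation=cv2.INTER_CUBIC))
E
```

```text
time_s: 32.52
position: [0.4124, -0.3571, 0.0484]
tcp_rot: [[0.999, -0.048, 0.001], [-0.048, -0.999, -0.002], [0.001, 0.002, -1.0]]
force: [-1.4, 0.7, 6.1]
opening: 0.522
time_s: 33.4
position: [0.4117, -0.3564, 0.1976]
tcp_rot: [[0.999, -0.048, -0.001], [-0.048, -0.999, 0.001], [-0.001, -0.001, -1.0]]
force: [1.1, -1.1, -0.5]
opening: 0.881
t 33.4 pos [ 0.4117 -0.3564  0.1976] psi -2.8 F [ 1.1 -1.1 -0.5] op 0.881 j6 -49.9
shift [-0.0009 -0.7012 -0.0019] turn [-1.000e-01 -1.000e-01 -1.668e+02] rows 15.584408316982751 j6 target -126.3
scene [446.5 345.2] 24.8 -72.88451599527109
scene [419.5 264. ] 22.2 None
scene [ 415.8 -355.9] 25.2 None
top [442.3 344.3] 22.6 -75.82722414597912
top [417.4 263.5] 22.7 -30.907649637420107
```

View pics/scene9.png

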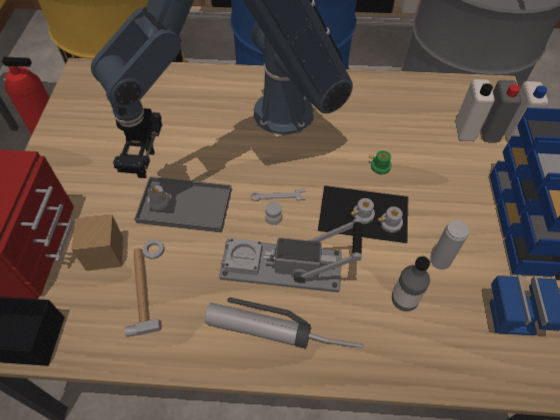

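View pics/top9c.png

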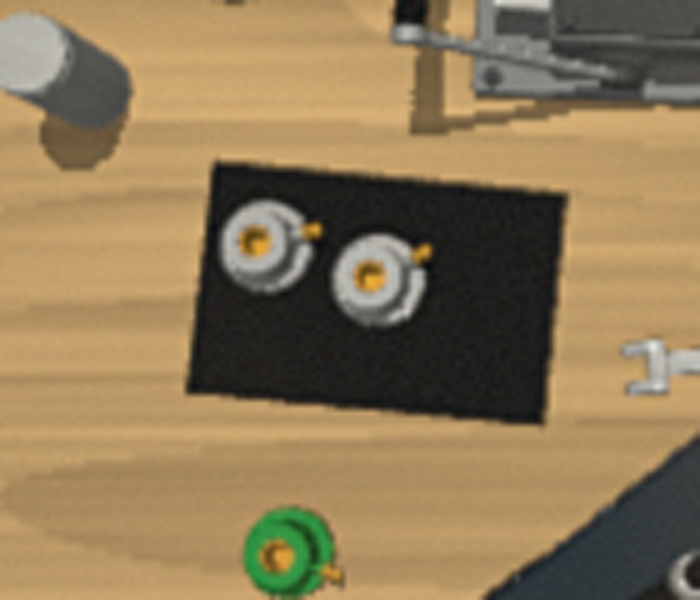

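```bash
python3 - <<'E'
from m import *
for n in('top','scene'):
    p=cv2.imread(f'pics/{n}9.png')[...,::-1].copy(); d=np.load(f'pics/{n}9.npy');P=back(n,d)
    hsv=cv2.cvtColor(p,cv2.COLOR_RGB2HSV)
    for c in((.4185,.2637),(.4443,.3447)):
        cc=np.array(c)+((.002,0) if n=='scene' else (-.0015,0))
        u0,v0=proj(n,[*cc,.037])[0].astype(int)
        vv,uu=np.mgrid[v0-20:v0+21,u0-20:u0+21]
        X=ray_at(n,np.column_stack([uu.ravel(),vv.ravel()]),.038)[:,:2]-cc
        r=np.hypot(*X.T); h=hsv[vv,uu].reshape(-1,3).astype(int)
        m=(r>.033)&(r<.05)&(h[:,0]>8)&(h[:,0]<30)&(h[:,1]>110)&(h[:,2]>70)
        w=X[m].mean(0); print(n,c,m.sum(),np.degrees(np.arctan2(w[1],w[0])),np.hypot(*w))
E
python3 -m jog '-0.005 -0.05 0 0 0 -10.6 0.9;-0.0 -0.1 0 0 0 -21 0.9;0.0 -0.15 0 0 0 -32 0.9;0 -0.2 0 0 0 -42.5 0.9;0 -0.25 0 0 0 -53 0.9;0 -0.3 0 0 0 -63.5 0.9;0 -0.35 0 0 0 -74 0.9;0 -0.4 0 0 0 -85 0.9'; python3 go.py .4185 .2637 .15 168
```

```text
top (0.4185, 0.2637) 10 -61.51301607341301 0.03883532108957984
top (0.4443, 0.3447) 40 74.20751513413725 0.020680796119712908
scene (0.4185, 0.2637) 13 -62.209452751466266 0.039166796274296097
scene (0.4443, 0.3447) 16 -75.92519336102963 0.03878898858276432
time_s: 34.5
position: [0.4307, 0.0445, 0.196]
tcp_rot: [[0.133, 0.991, -0.001], [0.991, -0.133, 0.0], [0.0, -0.001, -1.0]]
force: [0.6, 0.2, 0.3]
opening: 0.899
t 34.5 pos [0.4307 0.0445 0.196 ] psi 82.3 F [0.6 0.2 0.3] op 0.899 j6 -91.3
shift [ 0.2156 -0.0414  0.046 ] turn [ -0.   -0.  -85.7] rows 8.006359345786285 j6 target -135.8
```

```bash
python3 -m jog '0.03 -0.006 0 0 0 -10.7 0.9;0.06 -0.012 0 0 0 -21.4 0.9;0.09 -0.018 0 0 0 -32 0.9;0.12 -0.024 0 0 0 -42.8 0.9;0.15 -0.03 0 0 0 -53.5 0.9;0.18 -0.036 0.01 0 0 -64.2 0.9;0.2 -0.04 0.03 0 0 -75 0.9;0.2155 -0.041 0.046 0 0 -85.7 0.9'; python3 -m jog '0 0 0 0 0 0 0.9;0 0 0 0 0 0 0.9'; python3 go.py .4185 .2637 .045 168
```

```text
time_s: 35.5
position: [0.4196, 0.2628, 0.1492]
tcp_rot: [[-0.978, 0.206, -0.001], [0.206, 0.978, -0.0], [0.001, -0.001, -1.0]]
force: [-0.3, 0.0, -0.4]
opening: 0.896
time_s: 35.75
position: [0.4204, 0.2616, 0.1505]
tcp_rot: [[-0.976, 0.216, -0.001], [0.216, 0.976, -0.0], [0.0, -0.0, -1.0]]
force: [-0.6, -0.5, -0.3]
opening: 0.898
t 35.75 pos [0.4204 0.2616 0.1505] psi 167.5 F [-0.6 -0.5 -0.3] op 0.898 j6 -148.6
shift [0.0022 0.0017 0.1055] turn [-0.  -0.  -0.5] rows 1.6888363909192787 j6 target -135.8
```

```bash
python3 -m jog '0.002 0.0015 0.03 0 0 0 0.9;0.002 0.0015 0.06 0 0 0 0.9;0.002 0.0015 0.085 0 0 0 0.9;0.002 0.0015 0.104 0 0 0 0.9;0.002 0.0015 0.104 0 0 0 0.7;0.002 0.0015 0.104 0 0 0 0.4;0.002 0.0015 0.104 0 0 0 0.4;0.002 0.0015 0.104 0 0 0 0.4'; python3 go.py .4185 .2637 .046 168
```

```text
time_s: 36.75
position: [0.4193, 0.264, 0.0473]
tcp_rot: [[-0.977, 0.214, 0.001], [0.214, 0.977, 0.001], [-0.001, 0.001, -1.0]]
force: [0.5, -0.3, -0.2]
opening: 0.528
t 36.75 pos [0.4193 0.264  0.0473] psi 167.7 F [ 0.5 -0.3 -0.2] op 0.528 j6 -148.4
shift [ 0.0007 -0.0005  0.0013] turn [ 0.   0.1 -0.3] rows 0.030635997714381705 j6 target -135.8
```

```bash
python3 -m jog '0 0 0 0 0 0 0.4;0 0 -0.03 0 0 0 0.4;0 0 -0.06 0 0 0 0.4;0 0 -0.1 0 0 0 0.4;0 0 -0.14 0 0 5 0.4;0 0 -0.16 0 0 15 0.4;0 0 -0.16 0 0 25 0.4;0 0 -0.16 0 0 35 0.4'; python3 go.py .5 .05 .2 48
```

```text
time_s: 37.75
position: [0.4174, 0.2635, 0.2059]
tcp_rot: [[-0.674, 0.739, -0.003], [0.739, 0.674, -0.001], [0.001, -0.002, -1.0]]
force: [0.2, -1.1, -6.2]
opening: 0.52
t 37.75 pos [0.4174 0.2635 0.2059] psi 132.4 F [ 0.2 -1.1 -6.2] op 0.52 j6 -113.1
shift [-0.2134 -0.0829  0.0059] turn [-0.2  0.1 84.4] rows 7.8839766121152195 j6 target -42.3
```

```bash
python3 -m jog '-0.025 -0.01 0 0 0 10.6 0.4;-0.05 -0.02 0 0 0 21 0.4;-0.08 -0.03 0 0 0 32 0.4;-0.11 -0.04 0 0 0 42.5 0.4;-0.14 -0.053 0 0 0 53 0.4;-0.17 -0.066 0 0 0 63.5 0.4;-0.195 -0.075 0 0 0 74 0.4;-0.213 -0.083 0 0 0 84.5 0.4'; python3 go.py .602 -.0745 .18 -43
```

```text
time_s: 38.75
position: [0.5014, 0.0501, 0.2054]
tcp_rot: [[0.672, 0.741, -0.003], [0.741, -0.672, 0.0], [-0.002, -0.002, -1.0]]
force: [-0.2, 0.0, -4.7]
opening: 0.517
t 38.75 pos [0.5014 0.0501 0.2054] psi 47.8 F [-0.2  0.  -4.7] op 0.517 j6 -54.8
shift [-0.0247  0.1583  0.025 ] turn [-0.   0.2 90.8] rows 8.484982658663052 j6 target 35.9
```

```bash
python3 -m jog '-0.003 0.02 0 0 0 10.7 0.4;-0.006 0.04 0 0 0 21.4 0.4;-0.009 0.06 0 0 0 32 0.4;-0.012 0.08 0 0 0 42.7 0.4;-0.015 0.1 0 0 0 53.4 0.4;-0.018 0.12 0 0 0 64 0.4;-0.021 0.14 0 0 0 74.8 0.4;-0.025 0.158 0 0 0 85.4 0.4'; python3 -m jog '0 0 0.02 0 0 5.4 0.4;0 0 0.04 0 0 5.4 0.4;0 0 0.04 0 0 5.4 0.4;0 0 0.04 0 0 5.4 0.4'; python3 go.py .602 -.0745 .1 -43;python3 - <<'E'
from m import *
for n in('scene',):
    p,d=snap(n,n+'10'); P=back(n,d)
    x,y=proj(n,[.602,-.075,.15])[0].astype(int)
    s=p[y-45:y+55,x-50:x+80,::-1]
    cv2.imwrite(f'pics/{n}10c.png',cv2.resize(s,None,fx=6,fy=6,interpolation=cv2.INTER_CUBIC))
E
```

```text
time_s: 39.75
position: [0.6022, -0.0729, 0.2047]
tcp_rot: [[0.793, -0.61, -0.004], [-0.61, -0.793, 0.001], [-0.004, 0.001, -1.0]]
force: [-0.6, 0.5, -5.9]
opening: 0.519
time_s: 40.25
position: [0.6031, -0.0727, 0.1663]
tcp_rot: [[0.736, -0.677, -0.001], [-0.677, -0.736, 0.0], [-0.001, 0.0, -1.0]]
force: [0.3, -0.0, -5.3]
opening: 0.52
t 40.25 pos [ 0.6031 -0.0727  0.1663] psi -42.6 F [ 0.3 -0.  -5.3] op 0.52 j6 25.2
shift [0.0004 0.002  0.0663] turn [0.  0.  0.4] rows 1.061443012294933 j6 target 35.9
```

View pics/scene10c.png

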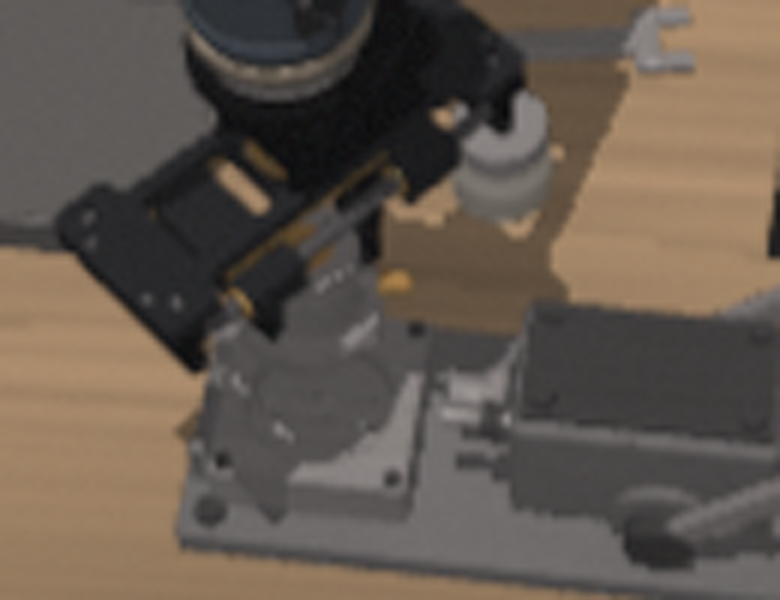

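```bash
python3 - <<'E'
from m import *
n='scene'
x,y=proj(n,[.602,-.075,.15])[0].astype(int)
X=ray_at(n,[[x-50+396/6,y-45+283/6]],.156)[0]; print(X, np.degrees(np.arctan2(X[1]+.0727,X[0]-.002-.6031)))
E
python3 -m jog '0 0.002 0.03 0 0 0.5 0.4;0 0.002 0.055 0 0 0.5 0.4;0 0.002 0.065 0 0 0.5 0.4;0 0.002 0.067 0 0 0.5 0.4;0 0.002 0.067 0 0 0.5 0.4'; python3 go.py .602 -.0745 .094 -43
```

```text
[ 0.60785484 -0.03483335  0.156     ] 85.83900609623448
time_s: 40.92
position: [0.6029, -0.0746, 0.1006]
tcp_rot: [[0.73, -0.683, 0.002], [-0.683, -0.73, -0.001], [0.002, -0.001, -1.0]]
force: [-0.2, -0.1, -5.8]
opening: 0.523
t 40.92 pos [ 0.6029 -0.0746  0.1006] psi -43.1 F [-0.2 -0.1 -5.8] op 0.523 j6 25.5
shift [-0.0007  0.0006  0.0066] turn [-0.1 -0.1 -0.1] rows 0.10588685479124367 j6 target 35.9
```

Yaw about right. Lower gently.

```bash
python3 -m jog '0 0 0.004 0 0 0 0.4;0 0 0.008 0 0 0 0.4;0 0 0.011 0 0 0 0.4;0 0 0.013 0 0 0 0.4;0 0 0.013 0 0 0 0.4'; python3 go.py .602 -.0745 .0843 -43
```

```text
time_s: 41.55
position: [0.6018, -0.0743, 0.0863]
tcp_rot: [[0.73, -0.683, -0.001], [-0.683, -0.73, 0.0], [-0.001, 0.0, -1.0]]
force: [-0.6, 0.4, -6.0]
opening: 0.521
t 41.55 pos [ 0.6018 -0.0743  0.0863] psi -43.1 F [-0.6  0.4 -6. ] op 0.521 j6 25.5
shift [0.0002 0.     0.002 ] turn [ 0.   0.  -0.1] rows 0.03216554808190898 j6 target 35.9
```

Slid into the recess with no contact. Continue.

```bash
python3 -m jog '0 0 0.003 0 0 0 0.4;0 0 0.006 0 0 0 0.4;0 0 0.008 0 0 0 0.4;0 0 0.01 0 0 0 0.4;0 0 0.011 0 0 0 0.4'; python3 go.py .602 -.0745 .0763 -43
```

```text
time_s: 42.18
position: [0.602, -0.0744, 0.0763]
tcp_rot: [[0.73, -0.683, -0.0], [-0.683, -0.73, -0.0], [-0.0, 0.0, -1.0]]
force: [-2.7, 1.9, 4.6]
opening: 0.524
t 42.17 pos [ 0.602  -0.0744  0.0763] psi -43.1 F [-2.7  1.9  4.6] op 0.524 j6 25.5
shift [0.     0.0001 0.    ] turn [ 0.   0.  -0.1] rows 0.010815104887461185 j6 target 35.9
```

```bash
python3 -m jog '0 0 0 0 0 0 0.7;0 0 0 0 0 0 0.9;0 0 0 0 0 0 0.9;0 0 -0.03 0 0 0 0.9;0 0 -0.08 0 0 0 0.9;0 0 -0.14 0 0 0 0.9;0 0 -0.2 0 0 0 0.9;0 0 -0.2 0 0 0 0.9'; python3 go.py .62 .218 .28 -93.2
```

```text
time_s: 43.18
position: [0.6054, -0.0753, 0.2819]
tcp_rot: [[0.73, -0.683, 0.013], [-0.683, -0.73, -0.004], [0.012, -0.006, -1.0]]
force: [-0.2, -0.1, -0.6]
opening: 0.9
t 43.17 pos [ 0.6054 -0.0753  0.2819] psi -43.1 F [-0.2 -0.1 -0.6] op 0.9 j6 25.5
shift [-0.1898 -0.2241  0.0009] turn [-0.6 -0.5 50.1] rows 4.698852530928104 j6 target 112.6
```

```bash
python3 -m jog '-0.03 -0.036 0 0 0 10 0.9;-0.06 -0.072 0 0 0 20 0.9;-0.1 -0.118 0 0 0 30 0.9;-0.14 -0.165 0 0 0 40 0.9;-0.17 -0.2 0 0 0 50.1 0.9;-0.19 -0.224 0 0 0 50.1 0.9;-0.19 -0.224 0 0 0 50.1 0.9'; python3 go.py .62 .218 .184 -93.2;  python3 - <<'E'
from m import *
for n in('scene','top'):
    p,d=snap(n,n+'11'); P=back(n,d)
    x,y=proj(n,[.602,-.075,.08])[0].astype(int)
    s=p[y-45:y+45,x-50:x+70,::-1]
    cv2.imwrite(f'pics/{n}11c.png',cv2.resize(s,None,fx=6,fy=6,interpolation=cv2.INTER_CUBIC))
    o=hubs(n,p,P,(.602,-.075),zb=.032); print(n,o)
    m=(np.hypot(P[...,0]-.602,P[...,1]+.075)<.03)&(P[...,2]>.07)&(P[...,2]<.11); print(np.percentile(P[m][:,2],[10,50,90]))
E
```

```text
time_s: 44.05
position: [0.6154, 0.2213, 0.2738]
tcp_rot: [[-0.052, -0.999, -0.002], [-0.999, 0.052, -0.0], [0.0, 0.002, -1.0]]
force: [-0.1, -0.8, -0.8]
opening: 0.895
t 44.05 pos [0.6154 0.2213 0.2738] psi -93.0 F [-0.1 -0.8 -0.8] op 0.895 j6 103.0
shift [ 0.0031 -0.005   0.0898] turn [ 0.1 -0.   0.2] rows 1.4401376145485318 j6 target 112.6
scene [array([603.17663574, -74.44639587]), 23.975852966308594, array([ 0.59588049, -0.07623804,  0.087     ]), array([ 0.60769916, -0.03802871,  0.069     ]), 1]
[0.07542534 0.08657747 0.09056472]
top [array([600.70581055, -75.23493958]), 23.2408504486084, array([ 0.59915693, -0.07351944,  0.087     ]), array([ 0.6019219 , -0.03682057,  0.069     ]), 7]
[0.07907507 0.08670293 0.09142117]
```

View pics/scene11c.png

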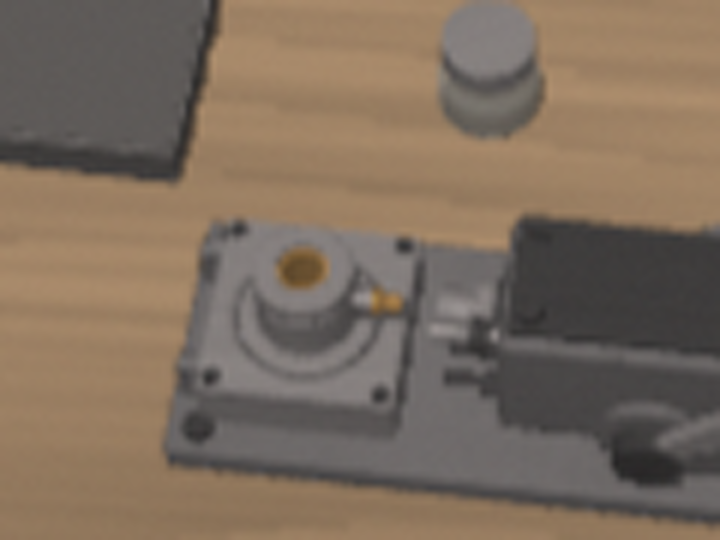

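```bash
python3 -m jog '0.003 -0.004 0.03 0 0 0 0.9;0.003 -0.004 0.06 0 0 0 0.9;0.003 -0.004 0.08 0 0 0 0.9;0.003 -0.004 0.09 0 0 0 0.9;0.003 -0.004 0.09 0 0 0 0.9'; python3 go.py .62 .218 .184 -93.2; python3 -m jog '0 0 0 0 0 0 0.5;0 0 0 0 0 0 0.2;0 0 0 0 0 0 0.15;0 0 0 0 0 0 0.1;0 0 0 0 0 0 0.1;0 0 0 0 0 0 0.1;0 0 0 0 0 0 0.1'; python3 go.py .62 .218 .184 -93.2
```

```text
time_s: 44.78
position: [0.62, 0.2147, 0.1849]
tcp_rot: [[-0.057, -0.998, -0.002], [-0.998, 0.057, -0.0], [0.001, 0.002, -1.0]]
force: [-0.1, -0.3, 0.3]
opening: 0.899
t 44.77 pos [0.62   0.2147 0.1849] psi -93.3 F [-0.1 -0.3  0.3] op 0.899 j6 102.7
shift [-0.0033  0.0002  0.0009] turn [ 0.1 -0.  -0.1] rows 0.0549606885623643 j6 target 112.6
time_s: 45.65
position: [0.6203, 0.2181, 0.1858]
tcp_rot: [[-0.057, -0.998, 0.001], [-0.998, 0.057, 0.005], [-0.005, -0.001, -1.0]]
force: [0.6, 6.8, -1.3]
opening: 0.243
t 45.65 pos [0.6203 0.2181 0.1858] psi -93.2 F [ 0.6  6.8 -1.3] op 0.243 j6 102.7
shift [0.0001 0.0003 0.0018] turn [-0.   0.3 -0. ] rows 0.028855971477953102 j6 target 112.6
```

```bash
python3 -m jog '0.0098 0 -0.0091 0 0 0 0.1;0.0173 0 -0.0155 0 0 0 0.1;0.0335 0 -0.0267 0 0 0 0.1;0.0508 0 -0.0363 0 0 0 0.1;0.0689 0 -0.0442 0 0 0 0.1;0.0877 0 -0.0502 0 0 0 0.1;0.107 0 -0.0542 0 0 0 0.1;0.1266 0 -0.0564 0 0 0 0.1'; python3 go.py .6137 .0915 .2422 -93.2
```

```text
time_s: 46.65
position: [0.6136, 0.0928, 0.244]
tcp_rot: [[-0.056, -0.998, 0.003], [-0.998, 0.056, 0.008], [-0.008, -0.003, -1.0]]
force: [0.0, 7.7, 6.3]
opening: 0.244
t 46.65 pos [0.6136 0.0928 0.244 ] psi -93.2 F [0.  7.7 6.3] op 0.244 j6 91.1
shift [ 0.0013 -0.0002  0.0018] turn [-0.2  0.5 -0. ] rows 0.042417339050929356 j6 target 101.7
```

```bash
python3 -m jog '0.0099 0 -0.0002 0 0 0 0.1;0.0198 0 -0.0001 0 0 0 0.1;0.0394 0 0.0017 0 0 0 0.1;0.0588 0 0.0054 0 0 0 0.1;0.0683 0 0.0081 0 0 0 0.1;0.0777 0 0.0111 0 0 0 0.1;0.0869 0 0.0148 0 0 0 0.1;0.096 0 0.0187 0 0 0 0.1'; python3 -m jog '0.009 0 0.005 0 0 0 0.1;0.018 0 0.01 0 0 0 0.1;0.0245 0 0.014 0 0 0 0.1;0.0275 0 0.0157 0 0 0 0.1;0.0275 0 0.0157 0 0 0 0.1'; python3 go.py .6137 -.0217 .2144 -93.2
```

```text
time_s: 47.65
position: [0.6081, -0.0033, 0.2245]
tcp_rot: [[-0.057, -0.998, 0.002], [-0.998, 0.057, 0.007], [-0.007, -0.002, -1.0]]
force: [-0.6, 8.5, 4.7]
opening: 0.242
time_s: 48.28
position: [0.607, -0.0216, 0.2138]
tcp_rot: [[-0.058, -0.998, 0.006], [-0.998, 0.059, 0.023], [-0.023, -0.004, -1.0]]
force: [-5.1, 30.4, 30.2]
opening: 0.239
t 48.27 pos [ 0.607  -0.0216  0.2138] psi -93.4 F [-5.1 30.4 30.2] op 0.239 j6 79.5
shift [-0.0003 -0.0067 -0.0005] turn [-0.2  1.3 -0.2] rows 0.12287511415427246 j6 target 91.2
```

Same end stop. Ease back.

```bash
python3 -m jog '-0.013 0 -0.008 0 0 0 0.1;-0.0275 0 -0.0157 0 0 0 0.1;-0.0367 0 -0.0195 0 0 0 0.1;-0.0458 0 -0.0233 0 0 0 0.1;-0.0647 0 -0.029 0 0 0 0.1;-0.0841 0 -0.0327 0 0 0 0.1;-0.1037 0 -0.0345 0 0 0 0.1;-0.1235 0 -0.0344 0 0 0 0.1'; python3 go.py .617 .0915 .2422 -93.2; python3 -m jog '-0.0196 0 0.0022 0 0 0 0.1;-0.0389 0 0.0062 0 0 0 0.1;-0.0577 0 0.0122 0 0 0 0.1;-0.0758 0 0.0201 0 0 0 0.1;-0.0931 0 0.0297 0 0 0 0.1;-0.1093 0 0.0409 0 0 0 0.1;-0.117 0 0.0473 0 0 0 0.1;-0.1243 0 0.0538 0 0 0 0.1';python3 -m jog '-0.002 0 0.002 0 0 0 0.1;-0.004 0 0.004 0 0 0 0.1;-0.006 0 0.006 0 0 0 0.1;-0.007 0 0.007 0 0 0 0.1;-0.007 0 0.007 0 0 0 0.1'; python3 go.py .62 .2188 .183 -93.2
```

```text
time_s: 49.28
position: [0.6132, 0.0911, 0.2418]
tcp_rot: [[-0.056, -0.998, 0.0], [-0.998, 0.056, 0.0], [-0.0, -0.0, -1.0]]
force: [1.5, 1.3, -3.7]
opening: 0.247
t 49.27 pos [0.6132 0.0911 0.2418] psi -93.2 F [ 1.5  1.3 -3.7] op 0.247 j6 91.3
shift [-0.0006 -0.0038 -0.0004] turn [-0.  0.  0.] rows 0.06145163641402399 j6 target 101.6
time_s: 50.28
position: [0.6201, 0.2141, 0.1876]
tcp_rot: [[-0.056, -0.998, -0.0], [-0.998, 0.056, 0.0], [-0.0, 0.0, -1.0]]
force: [0.6, 2.0, -0.7]
opening: 0.241
time_s: 50.9
position: [0.6204, 0.2186, 0.1831]
tcp_rot: [[-0.056, -0.998, 0.0], [-0.998, 0.056, -0.003], [0.003, -0.0, -1.0]]
force: [-2.9, -1.7, 7.1]
opening: 0.243
t 50.9 pos [0.6204 0.2186 0.1831] psi -93.2 F [-2.9 -1.7  7.1] op 0.243 j6 103.1
shift [-0.0002  0.0004  0.0001] turn [-0.  -0.2 -0. ] rows 0.016035354516734553 j6 target 112.6
```

```bash
python3 -m jog '0 0 -0.001 0 0 0 0.4;0 0 -0.001 0 0 0 0.8;0 0 -0.001 0 0 0 0.9;0 0 -0.03 0 0 0 0.9;0 0 -0.06 0 0 0 0.9;0 0 -0.095 0 0 0 0.9;0.02 0 -0.095 0 0 0 0.9;0.06 0 -0.095 0 0 0 0.9'; python3 go.py .6013 -.0755 .2 -43;python3 - <<'E'
from m import *
p,d=snap('scene','scene12'); P=back('scene',d)
x,y=proj('scene',[.608,.07,.08])[0].astype(int)
cv2.imwrite('pics/scene12c.png',cv2.resize(p[y-60:y+60,x-80:x+80,::-1],None,fx=5,fy=5,interpolation=cv2.INTER_CUBIC))
p,d=snap('top','top12'); P2=back('top',d)
print(hubs('scene',cv2.imread('pics/scene12.png')[...,::-1].copy(),P,(.602,-.075),zb=.032)[:2],hubs('top',p,P2,(.602,-.075),zb=.032)[:2])
E
```

```text
time_s: 51.9
position: [0.6165, 0.1604, 0.2754]
tcp_rot: [[-0.054, -0.999, -0.001], [-0.999, 0.054, -0.0], [0.0, 0.001, -1.0]]
force: [0.4, -0.6, 0.3]
opening: 0.893
t 51.9 pos [0.6165 0.1604 0.2754] psi -93.1 F [ 0.4 -0.6  0.3] op 0.893 j6 97.6
shift [0.2364 0.0025 0.0754] turn [  0.    0.  -50.1] rows 4.679928575988776 j6 target 35.8
[array([603.012146  , -76.75414276]), 24.296693801879883] [array([600.93798828, -76.11171722]), 23.21776008605957]
```

View pics/scene12c.png

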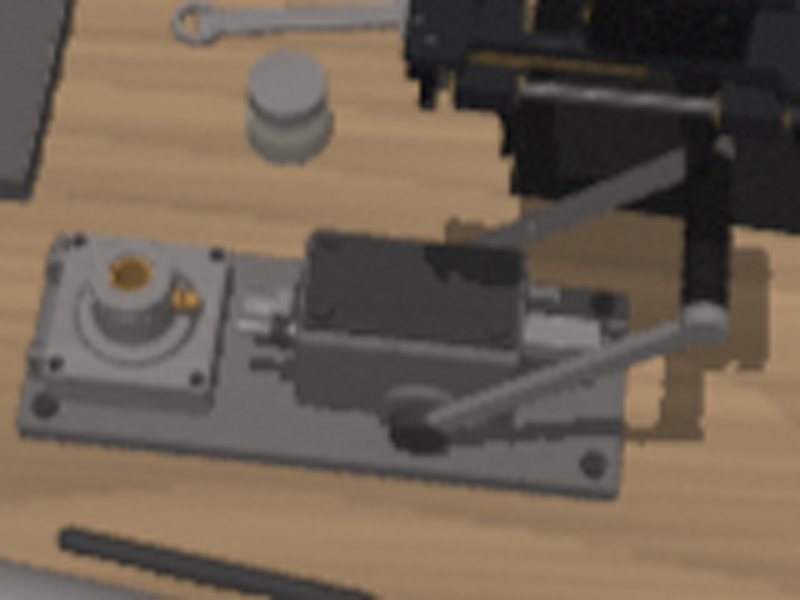

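Nipple home, lever at rest. Fetch the hub.

```bash
python3 -m jog '0.04 0 0 0 0 -10 0.9;0.09 0 0 0 0 -20 0.9;0.14 0.001 0 0 0 -30 0.9;0.19 0.002 0.02 0 0 -40 0.9;0.236 0.0025 0.05 0 0 -50 0.9;0.237 0.0025 0.1 0 0 -50 0.9;0.237 0.0025 0.12 0 0 -50 0.9;0.237 0.0025 0.12 0 0 -50 0.9'; python3 go.py .6018 -.076 .076 -43
```

```text
time_s: 53.0
position: [0.5992, -0.0756, 0.1532]
tcp_rot: [[0.728, -0.685, -0.006], [-0.685, -0.728, 0.002], [-0.006, 0.003, -1.0]]
force: [1.1, -0.4, -0.2]
opening: 0.901
t 53.0 pos [ 0.5992 -0.0756  0.1532] psi -43.3 F [ 1.1 -0.4 -0.2] op 0.901 j6 25.5
shift [ 0.0027 -0.0017  0.0772] turn [ 0.2  0.4 -0.3] rows 1.2355362971668629 j6 target 35.8
```

```bash
python3 -m jog '0.001 -0.001 0.03 0 0 0 0.9;0.001 -0.001 0.06 0 0 0 0.9;0.001 -0.001 0.078 0 0 0 0.9;0.001 -0.001 0.078 0 0 0 0.7;0.001 -0.001 0.078 0 0 0 0.4;0.001 -0.001 0.078 0 0 0 0.4;0.001 -0.001 0.078 0 0 0 0.4;0.001 -0.001 0.078 0 0 0 0.4'; python3 go.py .6018 -.076 .076 -43;  python3 -m jog '0 0 -0.005 0 0 0 0.4;0 0 -0.015 0 0 0 0.4;0 0 -0.03 0 0 0 0.4;0 0 -0.06 0 0 0 0.4;0 0 -0.09 0 0 0 0.4;0 0 -0.12 0 0 0 0.4'; python3 go.py .4155 -.278 .19 -43
```

```text
time_s: 54.0
position: [0.6024, -0.0751, 0.079]
tcp_rot: [[0.728, -0.685, -0.001], [-0.685, -0.728, 0.001], [-0.001, -0.001, -1.0]]
force: [-1.2, 3.6, 6.2]
opening: 0.52
t 54.0 pos [ 0.6024 -0.0751  0.079 ] psi -43.2 F [-1.2  3.6  6.2] op 0.52 j6 25.5
shift [0.0002 0.001  0.003 ] turn [-0.   0.1 -0.2] rows 0.05101325547413181 j6 target 35.8
time_s: 54.75
position: [0.6023, -0.0765, 0.1999]
tcp_rot: [[0.729, -0.685, -0.0], [-0.685, -0.729, -0.001], [0.001, 0.001, -1.0]]
force: [0.6, 0.4, -5.0]
opening: 0.523
t 54.75 pos [ 0.6023 -0.0765  0.1999] psi -43.2 F [ 0.6  0.4 -5. ] op 0.523 j6 25.5
shift [0.0018 0.2748 0.0101] turn [ 0.1 -0.  -0.2] rows 4.399534112246072 j6 target 9.2
```

```bash
python3 -m jog '0 0.04 0 0 0 0 0.4;0.001 0.09 0 0 0 0 0.4;0.001 0.14 0 0 0 0 0.4;0.001 0.19 0 0 0 0 0.4;0.002 0.24 0.01 0 0 0 0.4;0.002 0.275 0.04 0 0 0 0.4;0.002 0.275 0.08 0 0 0 0.4;0.002 0.275 0.08 0 0 0 0.4'; python3 go.py .4155 -.277 .051 -43
```

```text
time_s: 55.75
position: [0.4137, -0.2769, 0.1168]
tcp_rot: [[0.728, -0.686, -0.005], [-0.686, -0.728, 0.004], [-0.007, 0.0, -1.0]]
force: [-0.6, 0.6, -5.2]
opening: 0.52
t 55.75 pos [ 0.4137 -0.2769  0.1168] psi -43.3 F [-0.6  0.6 -5.2] op 0.52 j6 -3.3
shift [ 0.0018 -0.0011  0.0658] turn [ 0.   0.4 -0.3] rows 1.0530925508982398 j6 target 9.3
```

```bash
python3 -m jog '0 0 0.03 0 0 0 0.4;0 0 0.05 0 0 0 0.4;0 0 0.06 0 0 0 0.4;0 0 0.065 0 0 0 0.4;0 0 0.067 0 0 0 0.4;0 0 0.068 0 0 0 0.4;0 0 0.068 0 0 0 0.4'; python3 go.py .4155 -.277 .051 -43
```

```text
time_s: 56.62
position: [0.4163, -0.2781, 0.0511]
tcp_rot: [[0.729, -0.685, 0.001], [-0.685, -0.729, -0.001], [0.002, 0.0, -1.0]]
force: [-0.2, 0.2, 1.1]
opening: 0.52
t 56.62 pos [ 0.4163 -0.2781  0.0511] psi -43.2 F [-0.2  0.2  1.1] op 0.52 j6 -3.3
shift [-0.0014 -0.0002  0.0001] turn [ 0.  -0.1 -0.2] rows 0.0220480185707713 j6 target 9.3
```

```bash
python3 -m jog '0 0 0 0 0 0 0.6;0 0 0 0 0 0 0.8;0 0 0 0 0 0 0.8;0 0 -0.03 0 0 0 0.8;0 0 -0.07 0 0 0 0.85;0 0 -0.12 0 0 -10 0.9;0 0 -0.15 0 0 -20.6 0.9;0 0 -0.15 0 0 -31 0.9'; python3 go.py .44 .05 .2 74
python3 - <<'E'
from m import *
for n in('scene','top'):
    p,d=snap(n,n+'13'); P=back(n,d)
    for c in((.4445,.344),):
        o=hubs(n,p,P,c,.003)
        if o: print(n,np.round(o[0],1),round(o[1],1),None if o[3] is None else np.degrees(np.arctan2(*(o[3][1::-1]-o[0][::-1]/1e3))))
E
```

```text
time_s: 57.62
position: [0.4171, -0.2788, 0.2029]
tcp_rot: [[0.979, -0.206, 0.004], [-0.206, -0.979, -0.005], [0.005, 0.004, -1.0]]
force: [0.2, 0.2, -1.3]
opening: 0.897
t 57.62 pos [ 0.4171 -0.2788  0.2029] psi -11.9 F [ 0.2  0.2 -1.3] op 0.897 j6 -34.7
shift [-0.0452 -0.3265  0.0015] turn [  0.4  -0.1 -85.9] rows 8.024440634105076 j6 target -67.5
scene [445.4 342.3] 25.2 -69.93988150287329
top [442.5 343.9] 23.0 -76.09277095922994
```

View pics/scene13.png

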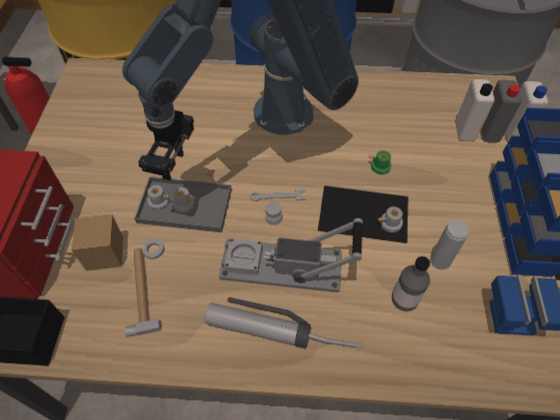

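```bash
python3 -m jog '-0.005 -0.04 0 0 0 -10.7 0.9;-0.01 -0.08 0 0 0 -21.4 0.9;-0.016 -0.12 0 0 0 -32 0.9;-0.022 -0.16 0 0 0 -42.8 0.9;-0.028 -0.2 0 0 0 -53.5 0.9;-0.034 -0.24 0 0 0 -64.2 0.9;-0.04 -0.285 0 0 0 -75 0.9;-0.045 -0.326 0 0 0 -85.7 0.9'; python3 go.py .4442 .3442 .15 164
```

```text
time_s: 58.72
position: [0.4403, 0.052, 0.1996]
tcp_rot: [[0.282, 0.959, -0.001], [0.959, -0.282, 0.0], [-0.0, -0.001, -1.0]]
force: [0.8, 0.4, 0.3]
opening: 0.902
t 58.73 pos [0.4403 0.052  0.1996] psi 73.6 F [0.8 0.4 0.3] op 0.902 j6 -81.4
shift [ 0.2814 -0.0787  0.0497] turn [ -0.1  -0.1 -90.4] rows 8.447379005819988 j6 target -126.2
```

```bash
python3 -m jog '0.04 -0.01 0 0 0 -10.7 0.9;0.08 -0.02 0 0 0 -21.4 0.9;0.12 -0.03 0 0 0 -32 0.9;0.16 -0.04 0 0 0 -42.8 0.9;0.2 -0.053 0 0 0 -53.5 0.9;0.24 -0.066 0.01 0 0 -64.2 0.9;0.27 -0.074 0.03 0 0 -75 0.9;0.281 -0.0785 0.05 0 0 -85.7 0.9'; python3 -m jog '0 0 0 0 0 -4.7 0.9;0 0 0 0 0 -4.7 0.9;0 0 0 0 0 -4.7 0.9'; python3 go.py .4442 .3442 .046 164
```

```text
time_s: 59.72
position: [0.4452, 0.344, 0.1489]
tcp_rot: [[-0.936, 0.352, -0.0], [0.352, 0.936, 0.0], [0.0, 0.0, -1.0]]
force: [0.2, -0.1, 0.7]
opening: 0.9
time_s: 60.1
position: [0.4455, 0.342, 0.15]
tcp_rot: [[-0.96, 0.281, -0.0], [0.281, 0.96, -0.0], [0.0, -0.0, -1.0]]
force: [0.2, 0.2, -0.8]
opening: 0.896
t 60.1 pos [0.4455 0.342  0.15  ] psi 163.7 F [ 0.2  0.2 -0.8] op 0.896 j6 -137.6
shift [0.0019 0.0018 0.104 ] turn [-0.  -0.  -0.3] rows 1.6638548009749181 j6 target -126.2
```

```bash
python3 -m jog '0.0015 0.0015 0.03 0 0 0 0.9;0.0015 0.0015 0.06 0 0 0 0.9;0.0015 0.0015 0.085 0 0 0 0.9;0.0015 0.0015 0.103 0 0 0 0.9;0.0015 0.0015 0.103 0 0 0 0.7;0.0015 0.0015 0.103 0 0 0 0.4;0.0015 0.0015 0.103 0 0 0 0.4;0.0015 0.0015 0.103 0 0 0 0.4'; python3 go.py .4442 .3442 .046 164;python3 -m jog '0 0 0 0 0 0 0.4;0 0 -0.03 0 0 0 0.4;0 0 -0.06 0 0 0 0.4;0 0 -0.1 0 0 0 0.4;0 0 -0.14 0 0 5 0.4;0 0 -0.16 0 0 15 0.4;0 0 -0.16 0 0 25 0.4;0 0 -0.16 0 0 35 0.4'; python3 go.py .48 .08 .2 45
```

```text
time_s: 61.1
position: [0.4447, 0.3443, 0.0479]
tcp_rot: [[-0.961, 0.278, 0.001], [0.278, 0.961, 0.001], [-0.001, 0.001, -1.0]]
force: [-2.1, 0.5, 1.2]
opening: 0.529
t 61.1 pos [0.4447 0.3443 0.0479] psi 163.8 F [-2.1  0.5  1.2] op 0.529 j6 -137.5
shift [ 0.0005 -0.0002  0.0019] turn [ 0.   0.  -0.2] rows 0.032258031443789574 j6 target -126.2
time_s: 62.1
position: [0.4433, 0.3434, 0.2062]
tcp_rot: [[-0.623, 0.782, -0.002], [0.782, 0.623, -0.001], [0.0, -0.003, -1.0]]
force: [-0.3, 0.7, -6.9]
opening: 0.523
t 62.1 pos [0.4433 0.3434 0.2062] psi 128.5 F [-0.3  0.7 -6.9] op 0.523 j6 -102.2
shift [-0.2289 -0.1354  0.0065] turn [-0.1  0.1 83.5] rows 7.806980339554182 j6 target -35.5
```

```bash
python3 -m jog '-0.025 -0.015 0 0 0 10.6 0.4;-0.055 -0.033 0 0 0 21 0.4;-0.085 -0.05 0 0 0 32 0.4;-0.115 -0.068 0 0 0 42.5 0.4;-0.145 -0.086 0 0 0 53 0.4;-0.175 -0.103 0 0 0 63.5 0.4;-0.205 -0.121 0 0 0 74 0.4;-0.229 -0.135 0 0 0 83.5 0.4'; python3 go.py .602 -.0745 .2 -34
```

```text
time_s: 63.1
position: [0.4819, 0.0797, 0.206]
tcp_rot: [[0.707, 0.707, -0.003], [0.707, -0.707, -0.0], [-0.002, -0.002, -1.0]]
force: [0.4, -0.2, -7.5]
opening: 0.521
t 63.1 pos [0.4819 0.0797 0.206 ] psi 45.0 F [ 0.4 -0.2 -7.5] op 0.521 j6 -48.7
shift [-0.0241  0.194   0.0057] turn [-0.   0.2 79. ] rows 7.383611432591708 j6 target 26.9
```

```bash
python3 -m jog '-0.003 0.024 0 0 0 10 0.4;-0.006 0.048 0 0 0 20 0.4;-0.009 0.072 0 0 0 30 0.4;-0.012 0.096 0 0 0 40 0.4;-0.015 0.12 0 0 0 50 0.4;-0.018 0.145 0 0 0 60 0.4;-0.021 0.17 0 0 0 70 0.4;-0.024 0.194 0 0 0 79 0.4'; python3 -m jog '0 0 0.02 0 0 0 0.4;0 0 0.04 0 0 0 0.4;0 0 0.04 0 0 0 0.4;0 0 0.04 0 0 0 0.4'; python3 go.py .602 -.0745 .1 -34;python3 - <<'E'
from m import *
for n in('scene',):
    p,d=snap(n,n+'14'); P=back(n,d)
    x,y=proj(n,[.602,-.075,.15])[0].astype(int); print(x,y)
    s=p[y-45:y+55,x-50:x+80,::-1]
    cv2.imwrite(f'pics/{n}14c.png',cv2.resize(s,None,fx=6,fy=6,interpolation=cv2.INTER_CUBIC))
E
```

```text
time_s: 64.1
position: [0.6033, -0.0727, 0.2053]
tcp_rot: [[0.83, -0.558, -0.004], [-0.558, -0.83, 0.001], [-0.004, 0.001, -1.0]]
force: [-0.2, -0.6, -5.0]
opening: 0.517
time_s: 64.6
position: [0.6041, -0.0723, 0.1669]
tcp_rot: [[0.833, -0.554, -0.001], [-0.554, -0.833, 0.0], [-0.001, 0.0, -1.0]]
force: [0.4, -0.8, -4.7]
opening: 0.521
t 64.6 pos [ 0.6041 -0.0723  0.1669] psi -33.6 F [ 0.4 -0.8 -4.7] op 0.521 j6 16.3
shift [-0.0005  0.003   0.0669] turn [0.  0.  0.4] rows 1.0719316810437132 j6 target 26.9
240 233
```

View pics/scene14c.png

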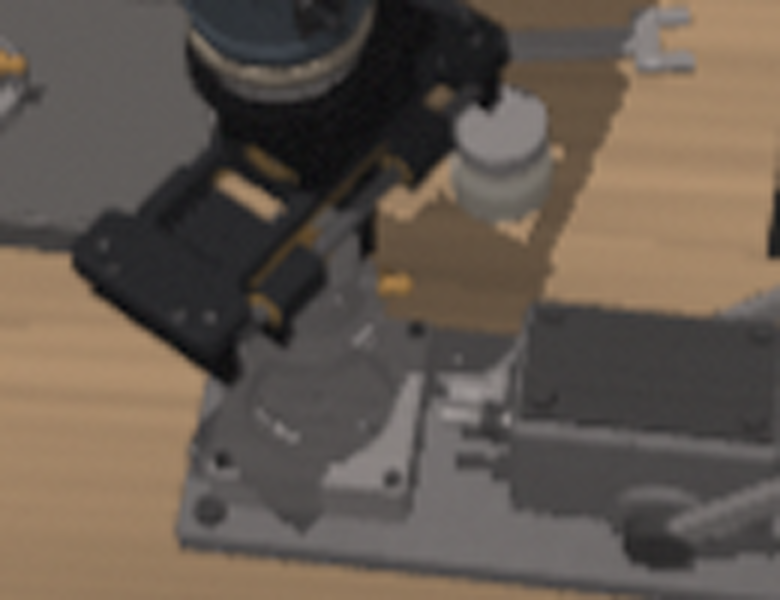

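```bash
python3 -m jog '-0.0003 0.0025 0.03 0 0 0.4 0.4;-0.0003 0.0025 0.055 0 0 0.4 0.4;-0.0003 0.0025 0.065 0 0 0.4 0.4;-0.0003 0.0025 0.067 0 0 0.4 0.4;-0.0003 0.0025 0.067 0 0 0.4 0.4'; python3 go.py .602 -.0745 .094 -34;  python3 -m jog '-0.0005 0 0.004 0 0 0 0.4;-0.0005 0 0.008 0 0 0 0.4;-0.0005 0 0.011 0 0 0 0.4;-0.0005 0 0.013 0 0 0 0.4;-0.0005 0 0.013 0 0 0 0.4'; python3 go.py .602 -.0745 .085 -34
```

```text
time_s: 65.28
position: [0.6036, -0.0745, 0.1012]
tcp_rot: [[0.829, -0.56, 0.002], [-0.56, -0.829, -0.001], [0.002, -0.001, -1.0]]
force: [0.6, 0.0, -6.2]
opening: 0.522
t 65.28 pos [ 0.6036 -0.0745  0.1012] psi -34.0 F [ 0.6  0.  -6.2] op 0.522 j6 16.5
shift [-0.0013  0.0009  0.0072] turn [-0.  -0.1 -0. ] rows 0.11784610996533365 j6 target 26.9
time_s: 65.9
position: [0.6021, -0.074, 0.0869]
tcp_rot: [[0.829, -0.56, -0.0], [-0.56, -0.829, 0.0], [-0.0, 0.0, -1.0]]
force: [-0.5, -0.2, -6.2]
opening: 0.521
t 65.9 pos [ 0.6021 -0.074   0.0869] psi -34.0 F [-0.5 -0.2 -6.2] op 0.521 j6 16.5
shift [0.0002 0.0005 0.0019] turn [ 0.  0. -0.] rows 0.031415246118234166 j6 target 26.9
```

```bash
python3 -m jog '0 0 0.003 0 0 0 0.4;0 0 0.006 0 0 0 0.4;0 0 0.008 0 0 0 0.4;0 0 0.01 0 0 0 0.4;0 0 0.011 0 0 0 0.4'; python3 go.py .602 -.0745 .077 -34
```

```text
time_s: 66.53
position: [0.6022, -0.074, 0.0769]
tcp_rot: [[0.829, -0.56, -0.0], [-0.56, -0.829, -0.0], [-0.0, 0.0, -1.0]]
force: [-3.3, 0.4, 5.5]
opening: 0.524
t 66.53 pos [ 0.6022 -0.074   0.0769] psi -34.0 F [-3.3  0.4  5.5] op 0.524 j6 16.5
shift [ 0.0001  0.0005 -0.0001] turn [ 0.  0. -0.] rows 0.008943969290992526 j6 target 26.9
```

Seated again. Release and go to the lever (turn +59).

```bash
python3 -m jog '0 0 0 0 0 0 0.7;0 0 0 0 0 0 0.9;0 0 0 0 0 0 0.9;0 0 -0.03 0 0 0 0.9;0 0 -0.08 0 0 0 0.9;0 0 -0.14 0 0 0 0.9;0 0 -0.2 0 0 5 0.9;0 0 -0.2 0 0 10 0.9'; python3 go.py .62 .218 .28 -93.2
```

```text
time_s: 67.53
position: [0.6057, -0.0749, 0.2828]
tcp_rot: [[0.717, -0.697, 0.013], [-0.697, -0.717, -0.004], [0.012, -0.006, -1.0]]
force: [-0.3, 0.2, -0.0]
opening: 0.892
t 67.53 pos [ 0.6057 -0.0749  0.2828] psi -44.2 F [-0.3  0.2 -0. ] op 0.892 j6 26.7
shift [-0.194  -0.22    0.0018] turn [-0.6 -0.5 49. ] rows 4.692631627572651 j6 target 112.6
```

```bash
python3 -m jog '-0.03 -0.035 0 0 0 10 0.9;-0.06 -0.07 0 0 0 20 0.9;-0.1 -0.115 0 0 0 30 0.9;-0.14 -0.16 0 0 0 40 0.9;-0.17 -0.195 0 0 0 49 0.9;-0.194 -0.22 0 0 0 49 0.9;-0.194 -0.22 0 0 0 49 0.9'; python3 go.py .62 .217 .184 -93.2;  python3 - <<'E'
from m import *
for n in('scene','top'):
    p,d=snap(n,n+'15'); P=back(n,d)
    x,y=proj(n,[.602,-.075,.08])[0].astype(int)
    s=p[y-45:y+45,x-50:x+70,::-1]
    cv2.imwrite(f'pics/{n}15c.png',cv2.resize(s,None,fx=6,fy=6,interpolation=cv2.INTER_CUBIC))
    m=(np.hypot(P[...,0]-.602,P[...,1]+.075)<.03)&(P[...,2]>.07)&(P[...,2]<.11); print(np.percentile(P[m][:,2],[10,50,90]))
E
```

```text
time_s: 68.4
position: [0.6152, 0.2217, 0.276]
tcp_rot: [[-0.049, -0.999, 0.0], [-0.999, 0.049, 0.0], [-0.0, -0.0, -1.0]]
force: [0.3, 0.7, 0.2]
opening: 0.899
t 68.4 pos [0.6152 0.2217 0.276 ] psi -92.8 F [0.3 0.7 0.2] op 0.899 j6 102.8
shift [ 0.0045 -0.005   0.092 ] turn [-0.   0.   0.4] rows 1.4760891377086334 j6 target 112.5
[0.07551067 0.0869388  0.09063762]
[0.07798458 0.08738181 0.09182426]
```

View pics/scene15c.png

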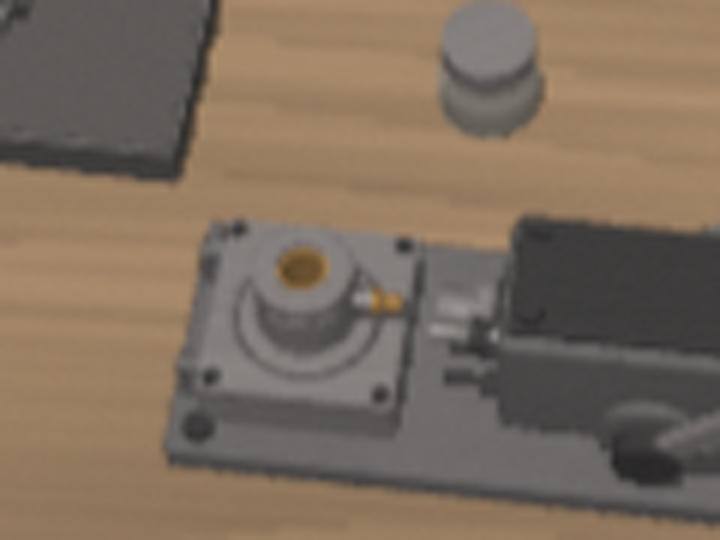

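```bash
python3 -m jog '0.003 -0.004 0.03 0 0 0.4 0.9;0.003 -0.004 0.06 0 0 0.4 0.9;0.003 -0.004 0.08 0 0 0.4 0.9;0.003 -0.004 0.091 0 0 0.4 0.9;0.003 -0.004 0.091 0 0 0.4 0.9'; python3 go.py .62 .218 .184 -93.2; python3 -m jog '0 0 0 0 0 0 0.5;0 0 0 0 0 0 0.2;0 0 0 0 0 0 0.15;0 0 0 0 0 0 0.1;0 0 0 0 0 0 0.1;0 0 0 0 0 0 0.1;0 0 0 0 0 0 0.1'; python3 go.py .62 .218 .184 -93.2
```

```text
time_s: 69.12
position: [0.6194, 0.2147, 0.1846]
tcp_rot: [[-0.061, -0.998, -0.001], [-0.998, 0.061, -0.0], [0.0, 0.001, -1.0]]
force: [1.0, -0.0, 0.6]
opening: 0.897
t 69.12 pos [0.6194 0.2147 0.1846] psi -93.5 F [ 1.  -0.   0.6] op 0.897 j6 102.9
shift [-0.0034 -0.0004  0.0006] turn [ 0.1 -0.  -0.3] rows 0.054947937283085516 j6 target 112.6
time_s: 70.0
position: [0.6197, 0.2181, 0.1854]
tcp_rot: [[-0.061, -0.998, 0.001], [-0.998, 0.061, 0.005], [-0.005, -0.001, -1.0]]
force: [0.7, 6.5, -1.3]
opening: 0.244
t 70.0 pos [0.6197 0.2181 0.1854] psi -93.5 F [ 0.7  6.5 -1.3] op 0.244 j6 102.9
shift [ 0.0001 -0.0003  0.0014] turn [-0.   0.3 -0.3] rows 0.025444466143447406 j6 target 112.6
```

Identical state; same pull.

```bash
python3 -m jog '0.0098 0 -0.0091 0 0 0 0.1;0.0173 0 -0.0155 0 0 0 0.1;0.0335 0 -0.0267 0 0 0 0.1;0.0508 0 -0.0363 0 0 0 0.1;0.0689 0 -0.0442 0 0 0 0.1;0.0877 0 -0.0502 0 0 0 0.1;0.107 0 -0.0542 0 0 0 0.1;0.1266 0 -0.0564 0 0 0 0.1'; python3 -m jog '0.0099 0 -0.0002 0 0 0 0.1;0.0198 0 -0.0001 0 0 0 0.1;0.0394 0 0.0017 0 0 0 0.1;0.0588 0 0.0054 0 0 0 0.1;0.0683 0 0.0081 0 0 0 0.1;0.0777 0 0.0111 0 0 0 0.1;0.0869 0 0.0148 0 0 0 0.1;0.096 0 0.0187 0 0 0 0.1'; python3 -m jog '0.009 0 0.005 0 0 0 0.1;0.018 0 0.01 0 0 0 0.1;0.0245 0 0.014 0 0 0 0.1;0.0275 0 0.0157 0 0 0 0.1;0.0275 0 0.0157 0 0 0 0.1'
```

```text
time_s: 71.0
position: [0.6128, 0.0927, 0.2437]
tcp_rot: [[-0.06, -0.998, 0.004], [-0.998, 0.06, 0.008], [-0.008, -0.004, -1.0]]
force: [1.1, 8.1, 7.2]
opening: 0.242
time_s: 72.0
position: [0.6071, -0.0033, 0.2243]
tcp_rot: [[-0.061, -0.998, 0.003], [-0.998, 0.061, 0.007], [-0.007, -0.003, -1.0]]
force: [-0.1, 7.9, 4.6]
opening: 0.244
time_s: 72.62
position: [0.606, -0.0216, 0.2136]
tcp_rot: [[-0.062, -0.998, 0.007], [-0.998, 0.063, 0.023], [-0.023, -0.006, -1.0]]
force: [-3.8, 31.3, 30.7]
opening: 0.243
```

```bash
python3 -m jog '-0.013 0 -0.008 0 0 0 0.1;-0.0275 0 -0.0157 0 0 0 0.1;-0.0367 0 -0.0195 0 0 0 0.1;-0.0458 0 -0.0233 0 0 0 0.1;-0.0647 0 -0.029 0 0 0 0.1;-0.0841 0 -0.0327 0 0 0 0.1;-0.1037 0 -0.0345 0 0 0 0.1;-0.1235 0 -0.0344 0 0 0 0.1'; python3 -m jog '-0.0196 0 0.0022 0 0 0 0.1;-0.0389 0 0.0062 0 0 0 0.1;-0.0577 0 0.0122 0 0 0 0.1;-0.0758 0 0.0201 0 0 0 0.1;-0.0931 0 0.0297 0 0 0 0.1;-0.1093 0 0.0409 0 0 0 0.1;-0.117 0 0.0473 0 0 0 0.1;-0.1243 0 0.0538 0 0 0 0.1';python3 -m jog '-0.002 0 0.002 0 0 0 0.1;-0.004 0 0.004 0 0 0 0.1;-0.006 0 0.006 0 0 0 0.1;-0.007 0 0.007 0 0 0 0.1;-0.007 0 0.007 0 0 0 0.1'; python3 go.py .62 .2188 .183 -93.2
```

```text
time_s: 73.62
position: [0.612, 0.0911, 0.2413]
tcp_rot: [[-0.06, -0.998, 0.0], [-0.998, 0.06, 0.0], [-0.0, -0.0, -1.0]]
force: [2.4, 0.6, -2.5]
opening: 0.244
time_s: 74.62
position: [0.6188, 0.2141, 0.187]
tcp_rot: [[-0.06, -0.998, -0.002], [-0.998, 0.06, 0.0], [-0.0, 0.002, -1.0]]
force: [-1.4, 2.8, -1.7]
opening: 0.247
time_s: 75.25
position: [0.6191, 0.2187, 0.1825]
tcp_rot: [[-0.06, -0.998, -0.001], [-0.998, 0.06, -0.003], [0.003, 0.001, -1.0]]
force: [-5.2, -1.4, 7.9]
opening: 0.241
t 75.25 pos [0.6191 0.2187 0.1825] psi -93.4 F [-5.2 -1.4  7.9] op 0.241 j6 103.3
shift [-0.0002 -0.0009 -0.0005] turn [ 0.1 -0.2 -0.2] rows 0.02230873067097133 j6 target 112.6
```

```bash
python3 -m jog '0 0 -0.001 0 0 0 0.4;0 0 -0.001 0 0 0 0.8;0 0 -0.001 0 0 0 0.9;0 0 -0.03 0 0 0 0.9;0 0 -0.06 0 0 0 0.9;0 0 -0.095 0 0 0 0.9;0.02 0 -0.095 0 0 0 0.9;0.06 0 -0.095 0 0 0 0.9'; python3 go.py .602 -.076 .2 -43;python3 - <<'E'
from m import *
p,d=snap('scene','scene16'); P=back('scene',d)
x,y=proj('scene',[.608,.07,.08])[0].astype(int)
cv2.imwrite('pics/scene16c.png',cv2.resize(p[y-60:y+60,x-80:x+80,::-1],None,fx=5,fy=5,interpolation=cv2.INTER_CUBIC))
E
```

```text
time_s: 76.25
position: [0.6159, 0.1604, 0.2751]
tcp_rot: [[-0.058, -0.998, -0.0], [-0.998, 0.058, -0.0], [0.0, 0.0, -1.0]]
force: [0.7, -0.2, 0.3]
opening: 0.89
t 76.25 pos [0.6159 0.1604 0.2751] psi -93.3 F [ 0.7 -0.2  0.3] op 0.89 j6 97.9
shift [2.368e-01 2.000e-04 7.510e-02] turn [  0.   -0.  -50.3] rows 4.701729736011079 j6 target 35.8
```

View pics/scene16c.png

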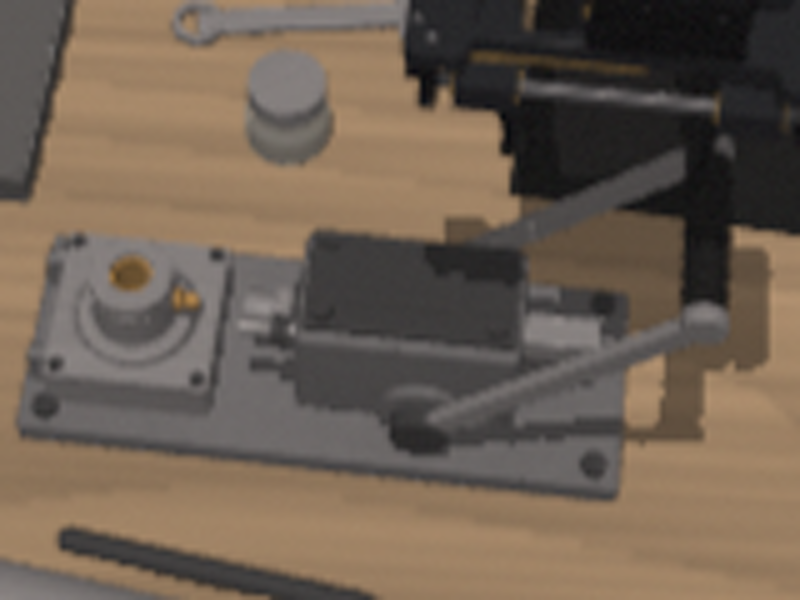

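```bash
python3 -m jog '0.04 0 0 0 0 -10 0.9;0.09 0 0 0 0 -20 0.9;0.14 0 0 0 0 -30 0.9;0.19 0 0.02 0 0 -40 0.9;0.236 0 0.05 0 0 -50 0.9;0.237 0 0.1 0 0 -50 0.9;0.237 0 0.12 0 0 -50 0.9;0.237 0 0.12 0 0 -50 0.9'; python3 -m jog '0 0 0 0 0 0 0.9;0 0 0 0 0 0 0.9'; python3 go.py .6022 -.076 .0765 -43
```

```text
time_s: 77.3
position: [0.5996, -0.0763, 0.1527]
tcp_rot: [[0.725, -0.688, -0.007], [-0.688, -0.725, 0.002], [-0.006, 0.003, -1.0]]
force: [0.6, 0.7, -0.1]
opening: 0.905
time_s: 77.55
position: [0.6028, -0.0761, 0.1571]
tcp_rot: [[0.726, -0.687, 0.003], [-0.687, -0.726, -0.001], [0.002, -0.001, -1.0]]
force: [0.3, -0.2, 0.3]
opening: 0.904
t 77.55 pos [ 0.6028 -0.0761  0.1571] psi -43.4 F [ 0.3 -0.2  0.3] op 0.904 j6 25.7
shift [-0.0008  0.0004  0.0806] turn [-0.1 -0.1 -0.4] rows 1.2889308512051567 j6 target 35.8
```

```bash
python3 -m jog '0 0 0.03 0 0 0 0.9;0 0 0.06 0 0 0 0.9;0 0 0.079 0 0 0 0.9;0 0 0.079 0 0 0 0.7;0 0 0.079 0 0 0 0.4;0 0 0.079 0 0 0 0.4;0 0 0.079 0 0 0 0.4;0 0 0.079 0 0 0 0.4'; python3 go.py .6018 -.076 .076 -43;  python3 -m jog '0 0 -0.005 0 0 0 0.4;0 0 -0.015 0 0 0 0.4;0 0 -0.03 0 0 0 0.4;0 0 -0.06 0 0 0 0.4;0 0 -0.09 0 0 0 0.4;0 0 -0.12 0 0 0 0.4'; python3 go.py .4205 -.199 .19 -43
```

```text
time_s: 78.55
position: [0.6019, -0.0755, 0.0776]
tcp_rot: [[0.726, -0.688, 0.0], [-0.688, -0.726, 0.001], [-0.0, -0.001, -1.0]]
force: [-1.6, 1.7, 6.0]
opening: 0.522
t 78.55 pos [ 0.6019 -0.0755  0.0776] psi -43.5 F [-1.6  1.7  6. ] op 0.522 j6 25.7
shift [0.0003 0.0005 0.0016] turn [-0.   0.  -0.5] rows 0.043087407857869346 j6 target 35.8
time_s: 79.3
position: [0.6013, -0.0764, 0.1983]
tcp_rot: [[0.726, -0.688, -0.001], [-0.688, -0.726, -0.001], [-0.0, 0.001, -1.0]]
force: [-0.3, 0.2, -6.0]
opening: 0.522
t 79.3 pos [ 0.6013 -0.0764  0.1983] psi -43.4 F [-0.3  0.2 -6. ] op 0.522 j6 25.7
shift [-0.047   0.2133  0.0086] turn [ 0.1  0.  -0.4] rows 3.497901392610226 j6 target 17.7
```

```bash
python3 -m jog '-0.01 0.04 0 0 0 0 0.4;-0.02 0.085 0 0 0 0 0.4;-0.03 0.13 0 0 0 0 0.4;-0.04 0.175 0 0 0 0 0.4;-0.047 0.213 0.01 0 0 0 0.4;-0.047 0.213 0.04 0 0 0 0.4;-0.047 0.213 0.07 0 0 0 0.4;-0.047 0.213 0.07 0 0 0 0.4'; python3 go.py .4205 -.199 .0496 -43
```

```text
time_s: 80.3
position: [0.4199, -0.1979, 0.1261]
tcp_rot: [[0.726, -0.688, -0.004], [-0.688, -0.726, 0.002], [-0.005, 0.001, -1.0]]
force: [-0.6, 0.3, -6.0]
opening: 0.524
t 80.3 pos [ 0.4199 -0.1979  0.1261] psi -43.5 F [-0.6  0.3 -6. ] op 0.524 j6 4.5
shift [0.0016 0.0003 0.0765] turn [ 0.1  0.3 -0.5] rows 1.2235458789011286 j6 target 17.7
```

```bash
python3 -m jog '0 0 0.03 0 0 0 0.4;0 0 0.055 0 0 0 0.4;0 0 0.068 0 0 0 0.4;0 0 0.074 0 0 0 0.4;0 0 0.077 0 0 0 0.4;0 0 0.0775 0 0 0 0.4;0 0 0.0775 0 0 0 0.4'; python3 go.py .4205 -.199 .0496 -43
```

```text
time_s: 81.18
position: [0.4218, -0.1986, 0.0498]
tcp_rot: [[0.726, -0.688, 0.001], [-0.688, -0.726, -0.001], [0.001, -0.0, -1.0]]
force: [-1.0, -1.1, -4.9]
opening: 0.523
t 81.17 pos [ 0.4218 -0.1986  0.0498] psi -43.4 F [-1.  -1.1 -4.9] op 0.523 j6 4.5
shift [-0.0007  0.0012  0.0002] turn [-0.  -0.1 -0.4] rows 0.04089072131701129 j6 target 17.7
```

Just above the floor; 2 mm more, release, clear.

```bash
python3 -m jog '0 0 0.001 0 0 0 0.4;0 0 0.002 0 0 0 0.4;0 0 0.002 0 0 0 0.4'; python3 -m jog '0 0 0 0 0 0 0.6;0 0 0 0 0 0 0.8;0 0 0 0 0 0 0.8;0 0 -0.03 0 0 0 0.8;0 0 -0.07 0 0 0 0.85;0 0 -0.12 0 0 0 0.9;-0.03 0 -0.17 0 0 0 0.9;-0.03 0 -0.2 0 0 0 0.9'; python3 go.py .3 -.5 .25 -43
```

```text
time_s: 81.55
position: [0.4217, -0.1988, 0.0495]
tcp_rot: [[0.726, -0.687, 0.002], [-0.687, -0.726, -0.002], [0.002, 0.0, -1.0]]
force: [-3.1, -0.4, 16.9]
opening: 0.52
time_s: 82.55
position: [0.3981, -0.176, 0.2489]
tcp_rot: [[0.726, -0.687, -0.0], [-0.687, -0.726, 0.0], [-0.001, -0.0, -1.0]]
force: [1.0, -0.2, 0.7]
opening: 0.901
t 82.55 pos [ 0.3981 -0.176   0.2489] psi -43.4 F [ 1.  -0.2  0.7] op 0.901 j6 4.8
shift [ 0.1514  0.3028 -0.0012] turn [-0.   0.  -0.4] rows 5.416058337368032 j6 target -16.0
```

```bash
python3 -m jog '0.02 0.04 0 0 0 0 0.9;0.045 0.09 0 0 0 0 0.9;0.07 0.14 0 0 0 0 0.9;0.095 0.19 0 0 0 0 0.9;0.12 0.24 0 0 0 0 0.9;0.14 0.28 0 0 0 0 0.9;0.151 0.302 0 0 0 0 0.9;0.151 0.302 0 0 0 0 0.9'
python3 - <<'E'
from m import *
for n in('scene','top'):
    p,d=snap(n,n+'17'); P=back(n,d)
    for c in((.413,-.357),(.416,-.278),(.421,-.199)):
        o=hubs(n,p,P,c,.004,.035)
        q=P[(np.hypot(P[...,0]-c[0],P[...,1]-c[1])<.025)][:,2]
        print(n,None if o is None else (np.round(o[0],1),round(o[1],1)),np.percentile(q,[50,85]))
x,y=proj('scene',[.416,-.278,.03])[0].astype(int)
p=cv2.imread('pics/scene17.png')
cv2.imwrite('pics/s17c.png',cv2.resize(p[y-45:y+45,x-60:x+60],None,fx=6,fy=6,interpolation=cv2.INTER_CUBIC))
E
```

```text
time_s: 83.55
position: [0.3008, -0.5022, 0.2465]
tcp_rot: [[0.724, -0.689, -0.0], [-0.689, -0.724, 0.0], [-0.0, -0.0, -1.0]]
force: [0.2, 0.5, -0.3]
opening: 0.9
scene (array([ 414.6, -358.6]), 25.7) [0.05526203 0.0610126 ]
scene (array([ 417.9, -276.7]), 25.6) [0.05559738 0.06088142]
scene (array([ 424.3, -200.4]), 24.4) [0.05538637 0.06146033]
top (array([ 412.7, -358.3]), 23.6) [0.05717297 0.06349678]
top (array([ 415.1, -279.5]), 23.3) [0.05767092 0.06251778]
top (array([ 420.3, -199.8]), 23.1) [0.057311   0.06295096]
```

View pics/s17c.png

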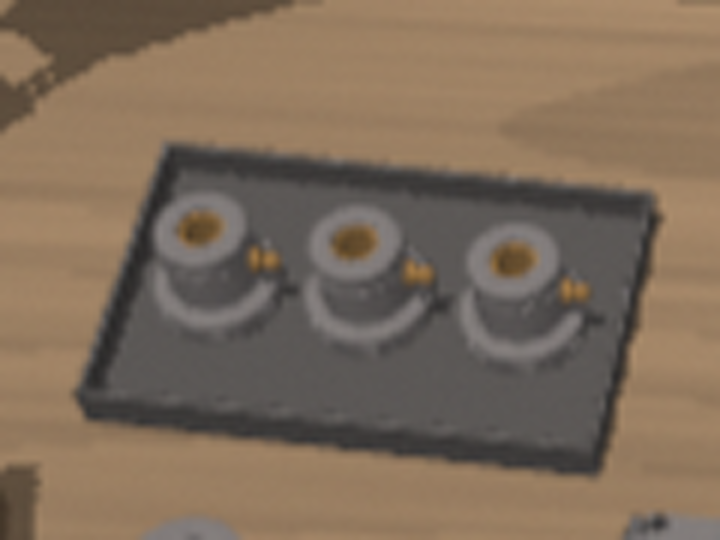

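View pics/scene17.png

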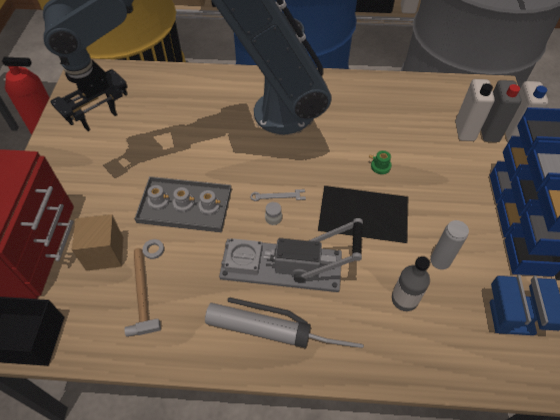

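All three hubs stand upright on the tray floor (around pixels 156–208, 195), their nipples home. The nest is empty, the lever is at rest at (357, 238), and the bystanders have not moved.

```bash
python3 -c "
from rig import *
print(hand_in())"
```

```text
the job is handed in; nothing more can be done
None
```

All three hubs were seated over the key, had their nipples driven in, and now stand upright in the grey tray. I handed the job in at about 84 s.

**Last checks**
- **Tray:** all three boss tops read about 60 mm above the bench, the right height for hubs standing on the tray floor.
- **Nipples:** each pull reached the lever's end stop, at about 30 N in y and in z. In the pictures all three collars sit against their hubs, though at about 3 mm per pixel I couldn't measure this closely.
- **Lever:** I held it all the way back and felt it against its rest stop before letting go, each time. The last picture shows it at rest.
- **Bystanders:** the jar, spanner, spacer, mallet, bottle, can, carton, grease gun and green look-alike appear where they were. I judged this by eye from the last picture.

**What didn't go smoothly**
- **First hub:** my first estimate of the nest's y position was about 4–5 mm off, so this hub caught on the nest's edge. I worked it in with light pressure and small turns. It resisted turning both ways and its top was at the seated height before I pulled the lever.
- **Turning under pressure:** the second and third hubs were already lined up and dropped straight in, so I didn't turn them under pressure.
- **Knocked hub:** one waiting hub was pushed about 5 cm across the mat during the first press cycle. I measured its position again before picking it up.
- **Cameras:** the two cameras disagreed by about 3 mm in x, so I used the average of the two.

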